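# Load the specimen jars into the two-lane frame, tall ones at the closed end first

### The arm

A 7-joint arm with a two-finger parallel gripper is mounted at the origin on a cart in front of the work surface, level with it; the furniture and walls round the work are solid. World frame = base frame: x ahead of the robot, y to its left, z up, the work surface at z = 0. Lengths are in m, angles in rad, forces in N, time in s.
With the tool pointing down it reaches from about 0.425 to 0.925 m from the base axis. Payload 6.8 kg.
Tool frame: the origin (TCP) lies midway between the tips of the shut fingers; the grasp point (between the pads) lies 19 mm behind it; z points along the fingers, y is the direction in which the jaws open and shut (so a half turn about z gives the same grasp; the last joint's range is limited). The gripper opens to 85 mm and grips with 20 to 120 N. Pads are 22 mm wide; open, the fingers measure 114 mm over their backs; the gripper's body (76 mm by 85 mm) begins 54 mm behind the grasp point. The pads swing forward as they close: fully open they stand 13 mm farther back than shut.
Start: joints at [-1.417, 0.477, 0.022, 1.555, -0.011, 1.109, -0.083], TCP at [0.175, 0.652, 0.231] pointing down, gripper open.
Joint ranges: [-2.96, 2.96], [-0.34, 2.1], [-1.41, 1.46], [0.24, 2.44], [-1.37, 4.51], [0.17, 1.92], [-2.96, 2.96]. Speed limits (rad/s): [2.39, 2.39, 3.14, 3.14, 3.14, 3.14, 3.14].

### API

Orientations are given as a rotation vector (axis times angle).
In Python, from bench import r gives the robot as it stands. The module is installed in compiled form; this text tells all that it offers.
- The arm moves only by the tool apply_moves, never from a script. Its argument "plan" is a list that holds one entry, the list of rows, each a list of 7 numbers: the turn, a rotation vector about the tool's x, y, z scaled (see below), then the shift along the tool's x, y, z scaled (see below), then the closure, from -1 (fully open) to 1 (shut). In form: [[[wx, wy, wz, tx, ty, tz, grip], ...]]. A call has 1 to 12 rows; each row is the pose to reach, as a shift and turn from the pose commanded when the call began, along the tool's axes at that moment, turning the shorter way round; what a row does not reach only later rows make up. The controller multiplies each number of a shift by 0.4 m and each number of a turn by 180 degrees. A row lasts 1/12 s, in which the tool goes at most 41.7 mm and 7.16 degrees, less where a joint would pass 70% of its speed; a pose out of reach is approached as far as the arm can. A call with a number of a shift or a turn outside -1 to 1 is refused whole. A call with a gripper value outside its range is refused whole. The fingers move at their own pace and stop on an object; "force" is the grip in N (left out, the last holds). Time passes only in rows, so rows that repeat a pose let the fingers close. It gives the time, the measured TCP pose, the force and the opening at its end, in the units of the state.
- r.get_obs(): the state, without advancing time (a new reading comes with each control period).
- r.grab_frame(name): name is "scene" or "top" or "wrist"; returns a dict with "pixels" (480x640x3 uint8, blue, green, red), "fx", "fy", "cx", "cy" (pixels), "pose" (4x4, takes a point from camera to world coordinates). Camera axes: x right, y up, looking along -z (the intrinsics and any distortion apply to the point x, -y, -z); pixel columns grow to the right and rows downward; lengths in m; the calibration is good to about 2 mm. A picture is of the moment at which its call begins. There is no depth.
- r.hand_in(): hands the job in, once; it reports no verdict.
The state is a dict: "clock": time; "joints": joint angles; "qvel": joint speeds; "tau": joint torques, N m; "tcp_pos": TCP position; "orientation": TCP orientation; "contact_force": force on the tool from outside, world axes, zero at the start; "moment": the same for the moment, N m; "grip_width": finger opening in m.
Only numpy, scipy, OpenCV 4.12 (cv2) and the standard library are available. Lean on these libraries where they do the work, as an engineer would, in place of code of your own. Each camera call takes 0.05 s, during which the arm holds its last target. There are 200 camera calls.

### The job

Load the four full specimen jars into the low two-lane frame by sliding them upright over the table, never lifting or tipping them: first push both tall jars up to the closed ends, one in each lane, and only when both are in place slide a short jar into each lane in front of them, so that all four jars stand completely inside the frame. Do not disturb the cups, lid, tape or marker standing around.

Things in the scene. Friction and masses are not known exactly. Their poses are not given: they have to be found in the camera images.
- frame: fixed two-lane frame of low aluminium rails, no floor. Origin on the table, middle of its open end; x runs along the lanes to the closed end (x = 0.210), z up. Open end faces the robot's right. Lane centres at y = +0.054 and -0.054, each 102 mm wide, 210 long; rails 6 mm thick, 14 high; end wall 24 high. Outer rail tips flare out 17 mm over the 31 mm before the open end
- tall_1: tall closed amber-glass jar, broad white label, white cap: an upright cylinder 88 mm across, 115 mm high, 0.3 to 0.55 kg, too wide to grasp; slides on the table when pushed below 35 mm height; origin at the centre of its underside, z up
- tall_2: tall closed amber-glass jar, broad white label, white cap: an upright cylinder 88 mm across, 115 mm high, 0.3 to 0.55 kg, too wide to grasp; slides on the table when pushed below 35 mm height; origin at the centre of its underside, z up
- short_1: short closed white-and-grey jar, blue cap: an upright cylinder 88 mm across, 55 mm high, 0.2 to 0.35 kg, too wide to grasp; slides on the table when pushed below 35 mm height; origin at the centre of its underside, z up
- short_2: short closed white-and-grey jar, blue cap: an upright cylinder 88 mm across, 55 mm high, 0.2 to 0.35 kg, too wide to grasp; slides on the table when pushed below 35 mm height; origin at the centre of its underside, z up
- roll: roll of white tape lying flat, 76 mm across, 19 mm high; bystander, leave alone; origin at the centre of its underside
- pink_cup: clear cup with pink rinse, 65 mm across, 68 mm high; bystander, leave alone; origin at the centre of its underside
- clear_cup: clear cup, 59 mm across, 66 mm high; bystander, leave alone; origin at the centre of its underside
- white_lid: white screw lid lying flat, 60 mm across, 15 mm high; bystander, leave alone; origin at the centre of its underside
- black_marker: thick marker with a black cap, lying, 134 mm long along its own y, 19 mm thick; bystander, leave alone; origin at the centre of its underside
Mind the look-alikes: they are no part of the job. What is shaped like the tall_2 but blue or turquoise is not meant.

How it is judged:
By the outcome, as a careful person would: the job done as asked, in the order asked, and still so for the second after the job is handed in, with the robot touching nothing.
It also fails if it takes over 72 s, if anything falls off the work surface, if the arm or the gripper's body presses on something with over 40 N, if the wrist force passes 120 N, or if a joint passes its speed limit or range.

## Working session

There is one attempt and no reset: what is moved stays moved. The work goes in short steps, Python scripts to look and compute and a tool call to move; the robot and the scene stay as the last step left them, time stands still between calls to the robot, and variables do not carry over. Pictures are saved under pics/ and viewed, on a budget of 10 in all, crops included, one or two more only if the job needs it, and the job is handed in when it is done.

Besides the shell and the picture viewer there is one more tool, called after "Emit:" by a JSON object that holds its "name" and its "arguments", one argument or row to a line. apply_moves: Moves the arm, as the interface text tells. Its arguments: {"type":"object","properties":{"plan":{"type":"array","items":{"type":"array","items":{"type":"array","items":{"type":"number","minimum":-1,"maximum":1}}}},"force":{"type":"number"}},"required":["plan"]}

```bash
mkdir -p pics; cat > h.py <<'E'
import numpy as np, cv2
from bench import r
def grab(n,save=None):
    f=r.grab_frame(n)
    if save: cv2.imwrite('pics/'+save,f['pixels'])
    return f
def ray(f,u,v):
    d=np.array([(u-f['cx'])/f['fx'],-(v-f['cy'])/f['fy'],-1.0]); P=np.array(f['pose'])
    return P[:3,3],P[:3,:3]@d
def on(f,u,v,z):
    o,d=ray(f,u,v); return o+d*(z-o[2])/d[2]
def proj(f,p):
    P=np.array(f['pose']); c=P[:3,:3].T@(np.array(p)-P[:3,3])
    return f['cx']+f['fx']*c[0]/-c[2], f['cy']-f['fy']*c[1]/-c[2]
E
python3 - <<'E'
from h import *
for n in('scene','top'):
    f=grab(n,n+'1.png'); print(n,[k for k in f],f['fx'],f['cx'],f['cy'],np.round(f['pose'],3).tolist())
o=r.get_obs(); print({k:np.round(v,3).tolist() for k,v in o.items()})
E
```

```text
scene ['pixels', 'fx', 'fy', 'cx', 'cy', 'pose'] 573.5007109432494 316.1392924715018 238.21272490743533 [[0.586, 0.366, -0.723, -0.625], [-0.811, 0.267, -0.521, -0.878], [0.002, 0.891, 0.453, 0.746], [0.0, 0.0, 0.0, 1.0]]
top ['pixels', 'fx', 'fy', 'cx', 'cy', 'pose'] 558.3161902775364 314.6138880338237 241.93656667135164 [[0.002, 0.99, -0.138, 0.313], [-1.0, 0.002, 0.006, -0.065], [0.006, 0.138, 0.99, 1.314], [0.0, 0.0, 0.0, 1.0]]
{'clock': 0.1, 'joints': [-1.417, 0.478, 0.022, 1.556, -0.012, 1.109, -0.083], 'qvel': [0.0, -0.001, -0.001, -0.001, 0.002, -0.001, 0.002], 'tau': [0.004, -59.776, 1.613, -28.195, 0.013, 0.005, -0.0], 'tcp_pos': [0.175, 0.651, 0.23], 'orientation': [-0.41, -3.115, 0.003], 'contact_force': [0.138, -0.206, 0.426], 'moment': [-0.004, -0.074, -0.014], 'grip_width': 0.085}
```

View pics/top1.png

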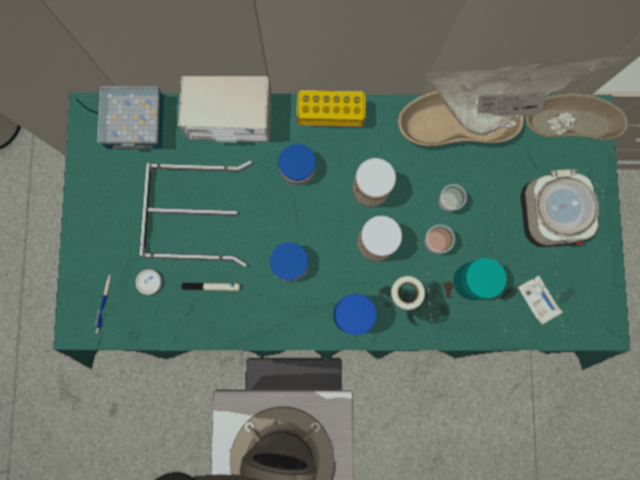

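View pics/scene1.png

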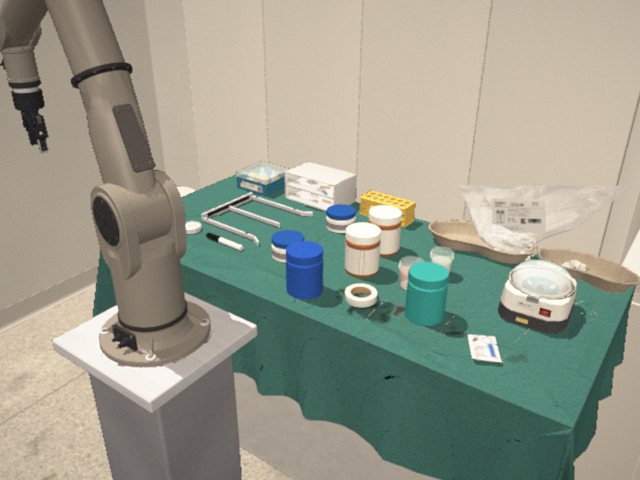

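Look-alike list (top pixels):
- **Tall jars wanted:** white caps at (375,180) and (381,237).
- **Tall lookalikes:** blue (355,314) and turquoise (486,279). Not meant.
- **Short jars wanted:** blue caps with a white/grey body at (297,163) and (289,262). They can be confused with the blue tall jar at (355,314).

The frame opens to the right, toward −y. Next I'll measure.

```bash
python3 - <<'E'
from h import *
f=grab('top'); im=f['pixels']; g=grab('scene')
hsv=cv2.cvtColor(im,cv2.COLOR_BGR2HSV)
def blob(m,u,v,w=32):
    k=np.zeros_like(m);k[v-w:v+w,u-w:u+w]=m[v-w:v+w,u-w:u+w]
    c=max(cv2.findContours(k,0,2)[0],key=cv2.contourArea); return cv2.fitEllipse(c) if len(c)>5 else None
blue=cv2.inRange(hsv,(105,130,60),(128,255,255)); white=cv2.inRange(hsv,(0,0,170),(180,45,255)); teal=cv2.inRange(hsv,(80,200,110),(95,255,255))
for n,m,u,v,z in [('tallF',white,375,180,.115),('tallN',white,381,237,.115),('shF',blue,297,163,.055),('shN',blue,289,262,.055),('bluetall',blue,355,314,.115),('teal',teal,486,279,.115),('lid',white,148,282,.015)]:
    (cx,cy),(a,b),_=blob(m,u,v); p=on(f,cx,cy,z); s=(f['pose'][2][3]-z)/f['fx']
    print(n,np.round((cx,cy),1),'pos',np.round(p,4),'diam',round(a*s,4),round(b*s,4),'scene px',np.round(proj(g,p),0))
for n,u,v,z in [('pink',440,238,.068),('clear',453,197,.066),('rollc',408,293,.019),('mk1',183,287,.015),('mk2',239,288,.015),('yel_nearL',298,122,0.03),('yel_nearR',365,124,0.03)]:
    print(n,np.round(on(f,u,v,z),3))
# frame rails: bright pixel centroids per column
gray=cv2.cvtColor(im,cv2.COLOR_BGR2GRAY)
for n,v0,us in [('far',167,(165,230)),('mid',211,(160,232)),('near',257,(160,225))]:
    pts=[]
    for u in range(*us):
        c=gray[v0-9:v0+10,u].astype(float); c=np.clip(c-110,0,None)
        if c.sum()>0: pts.append(on(f,u,(c*np.arange(v0-9,v0+10)).sum()/c.sum(),.012)[:2])
    pts=np.array(pts); k=np.polyfit(pts[:,1],pts[:,0],1); print(n,'x=%.4f + %.4f*(y-0.2)'%(np.polyval(k,.2),k[0]),'resid',np.std(pts[:,0]-np.polyval(k,pts[:,1])).round(4))
cols=[]
for v in range(175,250):
    if abs(v-211)<6: continue
    c=np.clip(gray[v,133:160].astype(float)-110,0,None)
    if c.sum()>0: cols.append(on(f,(c*np.arange(133,160)).sum()/c.sum(),v,.02)[:2])
cols=np.array(cols);k=np.polyfit(cols[:,0],cols[:,1],1);print('wall y=%.4f+%.4f*(x-.5)'%(np.polyval(k,.5),k[0]))
for n,u,v in [('midtip',238,212),('fartip',251,163),('neartip',245,265)]: print(n,np.round(on(f,u,v,.014),3))
a=cv2.resize(im[140:300,125:285],(640,640),interpolation=2)[:, :]
b=cv2.resize(im[140:300,270:480],(0,0),fx=3.7,fy=3.7)
cv2.imwrite('pics/crop1.png',b)
E
```

```text
tallF [375.3 176.9] pos [ 0.6252 -0.2062  0.115 ] diam 0.0788 0.0812 scene px [386. 210.]
tallN [381.1 235.3] pos [ 0.4951 -0.2171  0.115 ] diam 0.0811 0.0829 scene px [363. 228.]
shF [296.7 161.7] pos [ 0.6766 -0.031   0.055 ] diam 0.0784 0.0825 scene px [341. 209.]
shN [288.6 260.9] pos [ 0.4448 -0.014   0.055 ] diam 0.0824 0.0834 scene px [288. 236.]
bluetall [355. 314.] pos [ 0.3252 -0.1589  0.115 ] diam 0.0856 0.0904 scene px [304. 248.]
teal [485.5 277.7] pos [ 0.4031 -0.4408  0.115 ] diam 0.082 0.0859 scene px [429. 270.]
lid [147.6 281.6] pos [0.3999 0.3145 0.015 ] diam 0.0512 0.0535 scene px [192. 224.]
pink [ 0.496 -0.356  0.068]
clear [ 0.591 -0.389  0.066]
rollc [ 0.375 -0.29   0.019]
mk1 [0.388 0.232 0.015]
mk2 [0.386 0.102 0.015]
yel_nearL [ 0.782 -0.033  0.03 ]
yel_nearR [ 0.777 -0.193  0.03 ]
far x=0.6764 + 0.0288*(y-0.2) resid 0.0003
mid x=0.5681 + 0.0309*(y-0.2) resid 0.0003
near x=0.4599 + 0.0328*(y-0.2) resid 0.0002
wall y=0.3313+-0.0300*(x-.5)
midtip [0.565 0.108 0.014]
fartip [0.685 0.08  0.014]
neartip [0.439 0.089 0.014]
```

View pics/crop1.png

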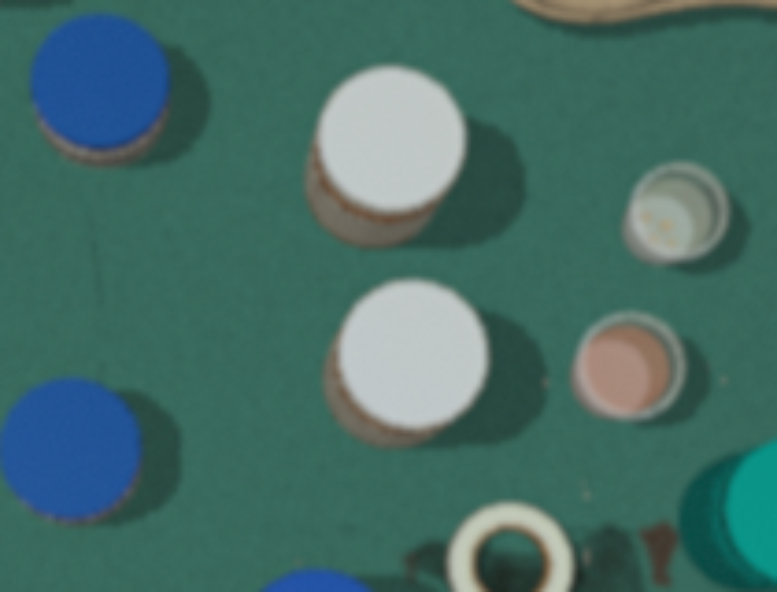

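The crop shows two amber, white-capped, labelled tall jars at top (375,177) and (381,235). The blue-capped grey short jars are at (297,162) and (289,261). Sizes and lane spacing (108 mm) check out.

Plan: push each jar with a V pusher (jaws about 50 mm apart, tool leaned back so its body clears the caps). Order: far tall, near tall, then the shorts.

```bash
cat >> h.py <<'E'
from scipy.spatial.transform import Rotation as Ro
def tool(c,phi,D,z,th):
    """pusher pose: TCP D behind centre c, heading phi deg from +y toward +x, leaned back th deg"""
    p,t=np.radians(phi),np.radians(th); h=np.array([np.sin(p),np.cos(p),0]); Z=np.array([0,0,1.])
    x=h*np.cos(t)+Z*np.sin(t); zz=h*np.sin(t)-Z*np.cos(t); y=np.cross(zz,x)
    P=np.array([c[0],c[1],0])-h*D; P[2]=z
    return P,Ro.from_matrix(np.c_[x,y,zz])
def rows(ts,grip):
    o=r.get_obs(); P0=np.array(o['tcp_pos']); R0=Ro.from_rotvec(o['orientation'])
    print('t',round(o['clock'],2),'tcp',np.round(P0,4),'F',np.round(o['contact_force'],1),'w',round(o['grip_width'],4))
    L=[]
    for P,R in ts:
        w=(R0.inv()*R).as_rotvec()/np.pi; s=R0.inv().apply(P-P0)/.4
        L.append('['+','.join('%.3f'%v for v in [*w,*s])+',%g]'%grip)
    print(',\n'.join(L))
E
python3 - <<'E'
from h import *
g=tool((.625,-.206),-18,.066,.2,38)
o=r.get_obs();P0=np.array(o['tcp_pos']);R0=Ro.from_rotvec(o['orientation'])
w=(R0.inv()*g[1]).as_rotvec()
print(np.degrees(w))
rows([(P0+(g[0]-P0)*.48,R0*Ro.from_rotvec(w*.5)),g],-.18)
E
```

```text
[-18.93128995  34.80522499  54.80696296]
t 0.2 tcp [0.1746 0.6517 0.2307] F [ 0.4  0.1 -0.7] w 0.0851
[-0.053,0.097,0.152,-0.832,-0.921,0.038,-0.18],
[-0.105,0.193,0.304,-1.732,-1.918,0.079,-0.18]
```

Emit:
{"name": "apply_moves", "arguments": {
  "plan": [
    [[-0.053, 0.097, 0.152, -0.832, -0.921, 0.0, -0.18], [-0.053, 0.097, 0.152, -0.832, -0.921, 0.0, -0.18], [-0.053, 0.097, 0.152, -0.832, -0.921, 0.0, -0.18], [-0.053, 0.097, 0.152, -0.832, -0.921, 0.0, -0.18], [-0.053, 0.097, 0.152, -0.832, -0.921, 0.0, -0.18], [-0.053, 0.097, 0.152, -0.832, -0.921, 0.0, -0.18], [-0.053, 0.097, 0.152, -0.832, -0.921, 0.0, -0.18], [-0.053, 0.097, 0.152, -0.832, -0.921, 0.0, -0.18], [-0.053, 0.097, 0.152, -0.832, -0.921, 0.0, -0.18], [-0.053, 0.097, 0.152, -0.832, -0.921, 0.0, -0.18], [-0.053, 0.097, 0.152, -0.832, -0.921, 0.0, -0.18], [-0.053, 0.097, 0.152, -0.832, -0.921, 0.0, -0.18]]
  ]
}}

```text
clock: 1.2
tcp_pos: [0.4015, 0.2075, 0.2316]
orientation: [-1.037, -2.655, -0.293]
contact_force: [1.2, -0.0, 0.1]
grip_width: 0.0503
```

```bash
python3 - <<'E'
from h import *
rows([tool((.625,-.206),-18,.066,.2,38)],-.18)
print(r.get_obs()['joints'])
E
```

```text
t 1.2 tcp [0.4015 0.2075 0.2316] F [ 1.2 -0.   0.1] w 0.0503
[-0.052,0.096,0.152,-1.206,-0.449,-0.375,-0.18]
[-0.61893847  0.16532738  0.27353799  2.05527927 -0.4417957   1.04953465
  0.72487437]
```

Emit:
{"name": "apply_moves", "arguments": {
  "plan": [
    [[-0.052, 0.096, 0.152, -0.965, -0.359, -0.3, -0.18], [-0.052, 0.096, 0.152, -0.965, -0.359, -0.3, -0.18], [-0.052, 0.096, 0.152, -0.965, -0.359, -0.3, -0.18], [-0.052, 0.096, 0.152, -0.965, -0.359, -0.3, -0.18], [-0.052, 0.096, 0.152, -0.965, -0.359, -0.3, -0.18], [-0.052, 0.096, 0.152, -0.965, -0.359, -0.3, -0.18], [-0.052, 0.096, 0.152, -0.965, -0.359, -0.3, -0.18], [-0.052, 0.096, 0.152, -0.965, -0.359, -0.3, -0.18], [-0.052, 0.096, 0.152, -0.965, -0.359, -0.3, -0.18], [-0.052, 0.096, 0.152, -0.965, -0.359, -0.3, -0.18], [-0.052, 0.096, 0.152, -0.965, -0.359, -0.3, -0.18], [-0.052, 0.096, 0.152, -0.965, -0.359, -0.3, -0.18]]
  ]
}}

```text
clock: 2.2
tcp_pos: [0.5966, -0.1752, 0.2044]
orientation: [-1.507, -2.068, -0.515]
contact_force: [-0.8, -0.5, -0.6]
grip_width: 0.0505
```

```bash
python3 - <<'E'
from h import *
rows([tool((.625,-.206),-18,.066,z,38) for z in (.2,.12,.016)],-.18)
print(r.get_obs()['joints'])
E
```

```text
t 2.2 tcp [ 0.5966 -0.1752  0.2044] F [-0.8 -0.5 -0.6] w 0.0505
[-0.000,0.001,-0.001,-0.212,0.044,-0.151,-0.18],
[-0.000,0.001,-0.001,-0.335,0.045,0.007,-0.18],
[-0.000,0.001,-0.001,-0.494,0.045,0.212,-0.18]
[ 0.11734702  0.74406034  0.50876675  1.44422993 -0.71645013  1.63601936
  1.09488615]
```

Emit:
{"name": "apply_moves", "arguments": {
  "plan": [
    [[0, 0.001, -0.001, -0.212, 0.044, -0.151, -0.18], [0, 0.001, -0.001, -0.212, 0.044, -0.151, -0.18], [0, 0.001, -0.001, -0.212, 0.044, -0.151, -0.18], [0, 0.001, -0.001, -0.335, 0.045, 0.007, -0.18], [0, 0.001, -0.001, -0.335, 0.045, 0.007, -0.18], [0, 0.001, -0.001, -0.415, 0.045, 0.11, -0.18], [0, 0.001, -0.001, -0.46, 0.045, 0.168, -0.18], [0, 0.001, -0.001, -0.484, 0.045, 0.199, -0.18], [0, 0.001, -0.001, -0.494, 0.045, 0.212, -0.18], [0, 0.001, -0.001, -0.494, 0.045, 0.212, -0.18]]
  ]
}}

```text
clock: 3.03
tcp_pos: [0.6454, -0.2626, 0.0171]
orientation: [-1.494, -2.068, -0.52]
contact_force: [-0.2, 0.8, 0.4]
grip_width: 0.0508
```

```bash
cat >> h.py <<'E'
from scipy.interpolate import CubicSpline
def path(W,phi0=None,phi1=2.0):
    W=np.array(W); s=np.r_[0,np.cumsum(np.linalg.norm(np.diff(W,axis=0),axis=1))]
    b=lambda p:(1,np.array([np.sin(np.radians(p)),np.cos(np.radians(p))])) if p is not None else (2,np.zeros(2))
    cs=CubicSpline(s,W,bc_type=(b(phi0),b(phi1)))
    def at(q):
        d=cs(q,1); return cs(q),np.degrees(np.arctan2(d[0],d[1]))
    return at,s[-1]
F=path([(.625,-.206),(.590,-.10),(.579,-.025),(.598,.03),(.617,.08),(.6195,.12),(.6245,.28)],-18)
N=path([(.495,-.217),(.528,-.184),(.546,-.13),(.549,-.06),(.546,-.01),(.528,.04),(.511,.085),(.5115,.13),(.5165,.28)],45)
E
python3 - <<'E'
from h import *
at,L=F; print(L)
print([(np.round(at(q)[0],3).tolist(),round(at(q)[1])) for q in np.arange(0,L,.03)])
grab('scene','s2.png')
S=[-.016,-.006,.003,.012,.021,.03,.039,.048,.057,.066,.075,.082]
def T(q):
    c,ph=at(max(q,0)); 
    return tool(c,ph,.040-min(q,0),.016,38)
rows([T(q) for q in S],-.18)
E
```

```text
0.4992650413264116
[([0.625, -0.206], -18), ([0.616, -0.178], -19), ([0.606, -0.149], -19), ([0.597, -0.121], -18), ([0.588, -0.092], -16), ([0.58, -0.062], -10), ([0.578, -0.032], 3), ([0.584, -0.003], 18), ([0.596, 0.025], 25), ([0.608, 0.052], 23), ([0.617, 0.081], 10), ([0.619, 0.111], 1), ([0.62, 0.141], 1), ([0.62, 0.171], 2), ([0.621, 0.201], 2), ([0.623, 0.231], 2), ([0.624, 0.261], 2)]
t 3.08 tcp [ 0.6463 -0.2635  0.019 ] F [ 0.6 -0.4  1.4] w 0.0502
[-0.000,-0.001,0.002,0.006,-0.006,0.014,-0.18],
[-0.000,-0.001,0.002,0.025,-0.006,0.029,-0.18],
[0.000,-0.001,0.001,0.043,-0.006,0.043,-0.18],
[0.001,-0.001,0.000,0.061,-0.005,0.057,-0.18],
[0.002,-0.001,-0.001,0.078,-0.005,0.071,-0.18],
[0.002,-0.001,-0.001,0.096,-0.005,0.085,-0.18],
[0.003,-0.001,-0.002,0.114,-0.005,0.099,-0.18],
[0.002,-0.001,-0.002,0.131,-0.005,0.112,-0.18],
[0.002,-0.001,-0.001,0.149,-0.006,0.126,-0.18],
[0.002,-0.001,-0.001,0.166,-0.006,0.140,-0.18],
[0.001,-0.001,0.000,0.184,-0.006,0.154,-0.18],
[0.000,-0.001,0.001,0.198,-0.007,0.165,-0.18]
```

View pics/s2.png

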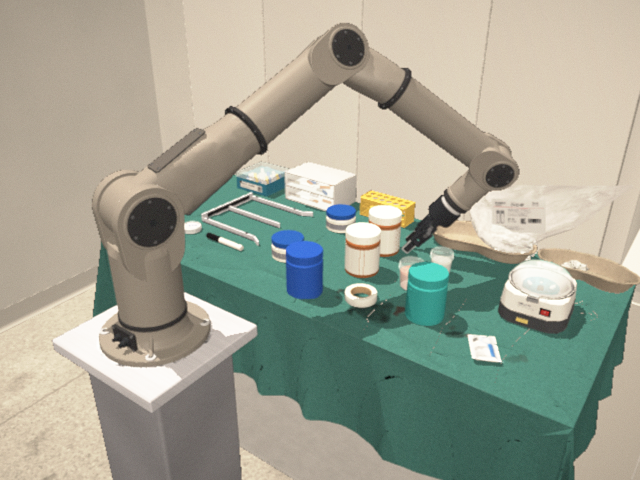

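The scene view shows the tool leaned back at (425,240), behind the far tall jar (385,230) and clear of both cups.

Emit:
{"name": "apply_moves", "arguments": {
  "plan": [
    [[0, 0, 0.001, 0.006, -0.006, 0.014, -0.18], [0, 0, 0.001, 0.025, -0.006, 0.029, -0.18], [0, 0, 0.001, 0.043, -0.006, 0.043, -0.18], [0.001, 0, 0, 0.061, -0.005, 0.057, -0.18], [0.001, 0, -0.001, 0.078, -0.005, 0.071, -0.18], [0.001, 0, -0.001, 0.096, -0.005, 0.085, -0.18], [0.001, 0, -0.001, 0.114, -0.005, 0.099, -0.18], [0.001, 0, -0.001, 0.131, -0.005, 0.112, -0.18], [0.001, 0, -0.001, 0.149, -0.006, 0.126, -0.18], [0.001, 0, -0.001, 0.166, -0.006, 0.14, -0.18], [0.001, 0, 0, 0.182, -0.006, 0.153, -0.18], [0, 0, 0, 0.19, -0.007, 0.16, -0.18]]
  ]
}}

```text
clock: 4.08
tcp_pos: [0.6127, -0.1697, 0.0156]
orientation: [-1.496, -2.073, -0.521]
contact_force: [2.6, -5.0, 5.9]
grip_width: 0.0502
```

```bash
cat >> h.py <<'E'
def track(kind,z,near,rad=45,cam='top',save=None):
    """jar centre from cap blob in top view nearest the predicted place"""
    f=grab(cam,save); hsv=cv2.cvtColor(f['pixels'],cv2.COLOR_BGR2HSV)
    m=cv2.inRange(hsv,(105,130,60),(128,255,255)) if kind=='b' else cv2.inRange(hsv,(0,0,170),(180,45,255))
    m=cv2.morphologyEx(m,cv2.MORPH_OPEN,np.ones((5,5)))
    k=np.zeros_like(m); u,v=np.int32(proj(f,(*near,z))); cv2.circle(k,(u,v),rad,255,-1); m&=k
    c=max(cv2.findContours(m,0,2)[0],key=cv2.contourArea); (x,y),R=cv2.minEnclosingCircle(cv2.convexHull(c))
    e=cv2.fitEllipse(c); s=(f['pose'][2][3]-z)/f['fx']
    p=on(f,x,y,z)[:2]; q=on(f,*e[0],z)[:2]
    print('circ',np.round(p,4),'diam',round(2*R*s,4),'ell',np.round(q,4),np.round(np.array(e[1])*s,3)); return q
E
python3 - <<'E'
from h import *
c=track('w',.115,(.6,-.13)); t=r.get_obs()['tcp_pos']; print(t,np.hypot(*(c-np.array(t[:2]))))
at,L=F
S=np.r_[.078,.088+np.arange(10)*.0095,.179]
print(at(.075))
rows([tool(at(q)[0],at(q)[1],.04,.016,38) for q in S],-.18)
E
```

```text
circ [ 0.6305 -0.1294] diam 0.0476 ell [ 0.6302 -0.127 ] [0.025 0.05 ]
[ 0.61237944 -0.16911894  0.01546949] 0.04568638587547861
(array([ 0.60120131, -0.1352386 ]), np.float64(-18.347104123957145))
t 4.13 tcp [ 0.6124 -0.1691  0.0155] F [ 1.1 -2.3  2.9] w 0.0507
[0.001,-0.001,0.001,-0.002,-0.000,-0.003,-0.18],
[-0.000,-0.001,0.003,0.018,-0.001,0.012,-0.18],
[-0.002,-0.001,0.004,0.037,-0.001,0.027,-0.18],
[-0.003,-0.001,0.006,0.056,-0.001,0.042,-0.18],
[-0.005,-0.001,0.009,0.075,-0.002,0.057,-0.18],
[-0.009,-0.001,0.014,0.094,-0.003,0.072,-0.18],
[-0.015,-0.001,0.021,0.113,-0.004,0.087,-0.18],
[-0.023,-0.001,0.032,0.133,-0.006,0.102,-0.18],
[-0.033,-0.001,0.044,0.152,-0.007,0.118,-0.18],
[-0.045,-0.001,0.060,0.171,-0.009,0.133,-0.18],
[-0.060,-0.001,0.079,0.191,-0.009,0.148,-0.18],
[-0.070,-0.001,0.091,0.202,-0.010,0.157,-0.18]
```

```bash
python3 - <<'E'
from h import *
c=track('w',.115,(.60,-.13),30,'scene'); 
f=grab('scene');g=grab('top'); a=f['pixels'][150:300,230:480]; b=g['pixels'][130:290,250:450]
print(proj(f,(.6,-.13,.115)))
cv2.imwrite('pics/s3.png',np.vstack([cv2.resize(a,(480,288)),cv2.resize(b,(480,300))]))
E
```

```text
circ [ 0.6678 -0.079 ] diam 0.0602 ell [ 0.6517 -0.0896] [0.046 0.053]
(np.float64(356.4421289336268), np.float64(206.51502658210194))
```

View pics/s3.png

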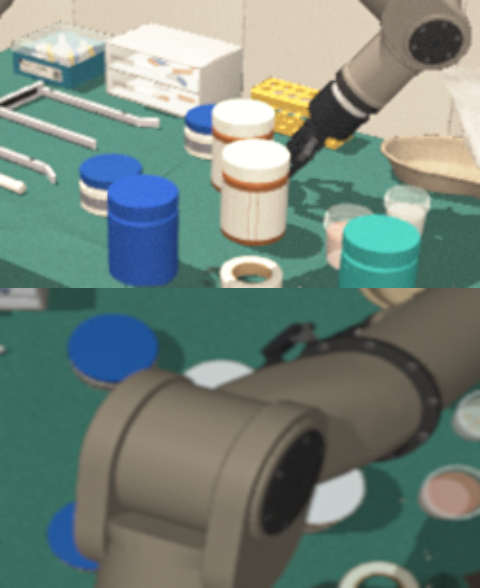

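In the upper (scene) half, the far tall jar stands upright against the fingers. Its cap is at about scene px (356,210), within 4 px of the prediction. The top view is blocked by the forearm.

Emit:
{"name": "apply_moves", "arguments": {
  "plan": [
    [[0, 0, 0.001, 0.005, 0, 0.002, -0.18], [0, 0, 0.003, 0.018, -0.001, 0.012, -0.18], [-0.002, 0, 0.004, 0.037, -0.001, 0.027, -0.18], [-0.003, 0, 0.006, 0.056, -0.001, 0.042, -0.18], [-0.005, 0, 0.009, 0.075, -0.002, 0.057, -0.18], [-0.009, 0, 0.014, 0.094, -0.003, 0.072, -0.18], [-0.015, 0, 0.021, 0.113, -0.004, 0.087, -0.18], [-0.023, 0, 0.032, 0.133, -0.006, 0.102, -0.18], [-0.033, 0, 0.044, 0.152, -0.007, 0.118, -0.18], [-0.045, 0, 0.06, 0.171, -0.009, 0.133, -0.18], [-0.06, 0, 0.079, 0.191, -0.009, 0.148, -0.18], [-0.07, 0, 0.091, 0.202, -0.01, 0.157, -0.18]]
  ]
}}

```text
clock: 5.28
tcp_pos: [0.5742, -0.0721, 0.0146]
orientation: [-1.882, -1.796, -0.649]
contact_force: [0.1, -2.0, -0.2]
grip_width: 0.0503
```

```bash
python3 - <<'E'
from h import *
at,L=F
S=np.r_[.184,.191+np.arange(11)*.009]
print(at(.18))
rows([tool(at(q)[0],at(q)[1],.04,.016,38) for q in S],-.18)
print(np.round(r.get_obs()['joints'],2))
E
```

```text
(array([ 0.57835516, -0.03226024]), np.float64(2.975532242000319))
t 5.28 tcp [ 0.5742 -0.0721  0.0146] F [ 0.1 -2.  -0.2] w 0.0503
[-0.010,-0.001,0.011,0.010,0.001,0.003,-0.18],
[-0.024,-0.001,0.029,0.024,-0.004,0.014,-0.18],
[-0.040,-0.001,0.049,0.042,-0.009,0.029,-0.18],
[-0.053,-0.001,0.066,0.060,-0.010,0.043,-0.18],
[-0.064,-0.001,0.079,0.078,-0.009,0.057,-0.18],
[-0.071,-0.001,0.088,0.096,-0.005,0.072,-0.18],
[-0.076,-0.001,0.095,0.114,0.001,0.085,-0.18],
[-0.078,-0.001,0.098,0.131,0.009,0.099,-0.18],
[-0.078,-0.001,0.097,0.147,0.018,0.112,-0.18],
[-0.075,-0.001,0.093,0.163,0.028,0.124,-0.18],
[-0.068,-0.001,0.085,0.179,0.039,0.137,-0.18],
[-0.059,-0.001,0.073,0.195,0.051,0.149,-0.18]
[ 0.05  0.83  0.42  1.84 -1.06  1.15  1.11]
```

Emit:
{"name": "apply_moves", "arguments": {
  "plan": [
    [[-0.01, 0, 0.011, 0.01, 0.001, 0.003, -0.18], [-0.024, 0, 0.029, 0.024, -0.004, 0.014, -0.18], [-0.04, 0, 0.049, 0.042, -0.009, 0.029, -0.18], [-0.053, 0, 0.066, 0.06, -0.01, 0.043, -0.18], [-0.064, 0, 0.079, 0.078, -0.009, 0.057, -0.18], [-0.071, 0, 0.088, 0.096, -0.005, 0.072, -0.18], [-0.076, 0, 0.095, 0.114, 0.001, 0.085, -0.18], [-0.078, 0, 0.098, 0.131, 0.009, 0.099, -0.18], [-0.078, 0, 0.097, 0.147, 0.018, 0.112, -0.18], [-0.075, 0, 0.093, 0.163, 0.028, 0.124, -0.18], [-0.068, 0, 0.085, 0.177, 0.038, 0.135, -0.18], [-0.064, 0, 0.08, 0.184, 0.043, 0.14, -0.18]]
  ]
}}

```text
clock: 6.28
tcp_pos: [0.5971, 0.0191, 0.0162]
orientation: [-2.188, -1.515, -0.758]
contact_force: [-1.8, -1.9, -2.0]
grip_width: 0.0504
```

```bash
python3 - <<'E'
from h import *
at,L=F
S=np.r_[.289,.296+np.arange(11)*.009]
print(at(.285))
rows([tool(at(q)[0],at(q)[1],.04,.016,38) for q in S],-.18)
f=grab('scene');g=grab('top'); a=f['pixels'][150:300,180:430]; b=g['pixels'][130:290,130:330]
print(proj(f,(*at(.285)[0],.115)),proj(g,(*at(.285)[0],.115)))
cv2.imwrite('pics/s4.png',np.vstack([cv2.resize(a,(600,360)),cv2.resize(b,(300,240)).repeat(2,1)]))
E
```

```text
(array([0.61348917, 0.0665125 ]), np.float64(17.874816850409612))
t 6.28 tcp [0.5971 0.0191 0.0162] F [-1.8 -1.9 -2. ] w 0.0504
[0.015,-0.001,-0.020,0.028,0.004,0.022,-0.18],
[0.027,-0.001,-0.035,0.042,0.008,0.033,-0.18],
[0.044,-0.001,-0.056,0.060,0.012,0.048,-0.18],
[0.056,-0.001,-0.072,0.078,0.013,0.062,-0.18],
[0.065,-0.001,-0.083,0.096,0.010,0.076,-0.18],
[0.069,-0.001,-0.088,0.113,0.004,0.090,-0.18],
[0.069,-0.001,-0.088,0.130,-0.003,0.103,-0.18],
[0.068,-0.001,-0.087,0.147,-0.012,0.116,-0.18],
[0.067,-0.001,-0.086,0.163,-0.020,0.129,-0.18],
[0.067,-0.001,-0.085,0.180,-0.028,0.142,-0.18],
[0.066,-0.001,-0.084,0.197,-0.036,0.156,-0.18],
[0.065,-0.001,-0.083,0.213,-0.043,0.169,-0.18]
(np.float64(301.8562852936201), np.float64(188.94918330880722)) (np.float64(251.543313244201), np.float64(181.72355636129848))
```

View pics/s4.png

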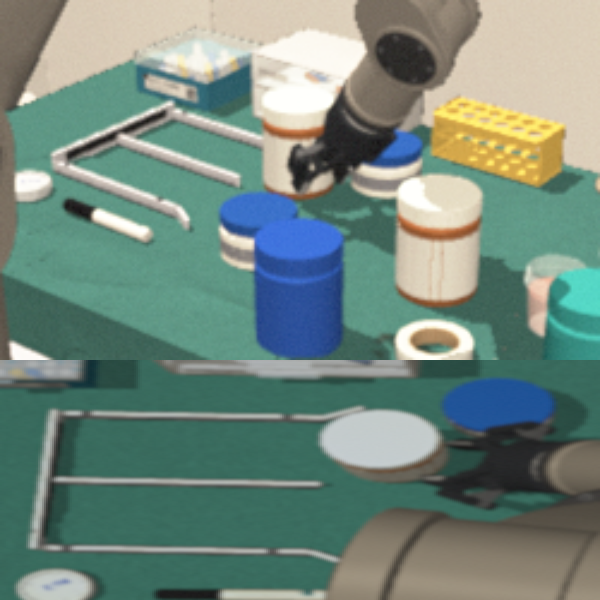

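The jar is upright at the lane mouth (top px ~(257,183)), in the V and on course. The short jar hasn't moved.

Emit:
{"name": "apply_moves", "arguments": {
  "plan": [
    [[0.008, 0, -0.01, 0.014, 0.002, 0.011, -0.18], [0.02, 0, -0.026, 0.03, 0.005, 0.024, -0.18], [0.035, 0, -0.045, 0.048, 0.009, 0.038, -0.18], [0.048, 0, -0.06, 0.065, 0.012, 0.052, -0.18], [0.06, 0, -0.076, 0.083, 0.012, 0.066, -0.18], [0.067, 0, -0.085, 0.1, 0.009, 0.08, -0.18], [0.069, 0, -0.088, 0.118, 0.003, 0.093, -0.18], [0.069, 0, -0.088, 0.135, -0.006, 0.107, -0.18], [0.068, 0, -0.087, 0.152, -0.014, 0.12, -0.18], [0.067, 0, -0.086, 0.168, -0.022, 0.133, -0.18], [0.067, 0, -0.085, 0.185, -0.03, 0.146, -0.18], [0.066, 0, -0.084, 0.192, -0.033, 0.152, -0.18]]
  ]
}}

```text
clock: 7.38
tcp_pos: [0.6188, 0.116, 0.0161]
orientation: [-1.864, -1.814, -0.646]
contact_force: [-0.3, -1.1, -1.0]
grip_width: 0.0505
```

```bash
python3 - <<'E'
from h import *
at,L=F
print(at(.384))
S=np.r_[.390,.399+np.arange(9)*.0095,.482]
rows([tool(at(q)[0],at(q)[1],.04,.016,38) for q in S],-.18)
track('w',.115,(.62,.16))
E
```

```text
(array([0.62027781, 0.16502635]), np.float64(1.552482190119526))
t 7.38 tcp [0.6188 0.116  0.0161] F [-0.3 -1.1 -1. ] w 0.0505
[-0.000,-0.001,0.001,0.029,0.000,0.024,-0.18],
[-0.001,-0.001,0.001,0.047,0.000,0.038,-0.18],
[-0.001,-0.001,0.002,0.066,-0.000,0.052,-0.18],
[-0.002,-0.001,0.002,0.084,-0.000,0.067,-0.18],
[-0.002,-0.001,0.003,0.103,-0.000,0.082,-0.18],
[-0.002,-0.001,0.003,0.121,0.000,0.096,-0.18],
[-0.003,-0.001,0.003,0.140,0.000,0.111,-0.18],
[-0.003,-0.001,0.003,0.159,0.001,0.126,-0.18],
[-0.002,-0.001,0.003,0.177,0.001,0.140,-0.18],
[-0.002,-0.001,0.003,0.196,0.001,0.155,-0.18],
[-0.002,-0.001,0.003,0.210,0.002,0.166,-0.18]
circ [0.6225 0.1561] diam 0.0847 ell [0.6208 0.1555] [0.08  0.082]
```

Emit:
{"name": "apply_moves", "arguments": {
  "plan": [
    [[0, 0, 0, 0.015, 0, 0.012, -0.18], [0, 0, 0.001, 0.034, 0, 0.027, -0.18], [0, 0, 0.001, 0.054, 0, 0.042, -0.18], [-0.001, 0, 0.002, 0.074, 0, 0.058, -0.18], [-0.001, 0, 0.002, 0.095, 0, 0.074, -0.18], [-0.001, 0, 0.002, 0.116, 0, 0.09, -0.18], [-0.001, 0, 0.003, 0.137, 0, 0.107, -0.18], [-0.001, 0, 0.003, 0.158, 0, 0.124, -0.18], [-0.001, 0, 0.003, 0.178, 0.001, 0.139, -0.18], [-0.001, 0, 0.003, 0.198, 0.001, 0.155, -0.18], [-0.001, 0, 0.003, 0.214, 0.001, 0.167, -0.18], [-0.001, 0, 0.003, 0.222, 0.001, 0.174, -0.18]]
  ]
}}

```text
clock: 8.43
tcp_pos: [0.6228, 0.2285, 0.0163]
orientation: [-1.873, -1.806, -0.647]
contact_force: [-0.1, -1.0, -0.7]
grip_width: 0.0504
```

```bash
python3 - <<'E'
from h import *
rows([],0); track('w',.115,(.62,.265)); track('b',.055,(.677,-.031))
f=grab('top','t5.png');cv2.imwrite('pics/t5c.png',cv2.resize(f['pixels'][140:300,130:330],(800,640)[:2] and (750,600)))
E
```

```text
t 8.43 tcp [0.6228 0.2285 0.0163] F [-0.1 -1.  -0.7] w 0.0504

circ [0.6224 0.2675] diam 0.0874 ell [0.625 0.268] [0.079 0.083]
circ [ 0.7166 -0.0104] diam 0.0813 ell [ 0.7222 -0.0187] [0.052 0.079]
```

View pics/t5c.png

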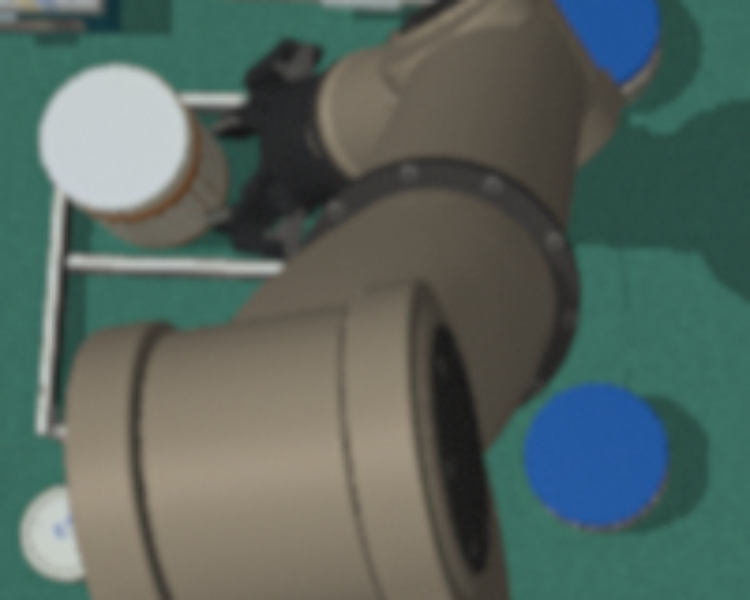

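The far tall jar is nearly at the end wall (crop (115,137)). Short_F's cap is now at about crop (605,20): it has been nudged roughly 4 cm, apparently by the leaning hand. I'll check that once the arm is clear. First I'll finish this push slowly.

Emit:
{"name": "apply_moves", "arguments": {
  "plan": [
    [[0, 0, 0, 0.004, 0, 0.003, -0.18], [0, 0, 0, 0.008, 0, 0.006, -0.18], [0, 0, 0, 0.012, 0, 0.009, -0.18], [0, 0, 0, 0.016, 0, 0.0123, -0.18], [0, 0, 0, 0.018, 0, 0.014, -0.18]]
  ]
}}

```text
clock: 9.0
tcp_pos: [0.6238, 0.2351, 0.0162]
orientation: [-1.877, -1.805, -0.647]
contact_force: [-0.9, -2.3, 0.2]
grip_width: 0.0505
```

```bash
python3 - <<'E'
from h import *
rows([],0); track('w',.115,(.62,.275))
E
```

```text
t 9.0 tcp [0.6238 0.2351 0.0162] F [-0.9 -2.3  0.2] w 0.0505

circ [0.6248 0.2743] diam 0.085 ell [0.6261 0.2746] [0.079 0.083]
```

Emit:
{"name": "apply_moves", "arguments": {
  "plan": [
    [[0, 0, 0, 0.006, 0, 0.0045, -0.18], [0, 0, 0, 0.01, 0, 0.008, -0.18], [0, 0, 0, 0.014, 0, 0.011, -0.18], [0, 0, 0, 0.014, 0, 0.011, -0.18]]
  ]
}}

```text
clock: 9.38
tcp_pos: [0.6244, 0.2398, 0.0159]
orientation: [-1.88, -1.806, -0.646]
contact_force: [-2.3, -10.3, 5.4]
grip_width: 0.0503
```

```bash
python3 - <<'E'
from h import *
rows([],0); track('w',.115,(.62,.275))
E
```

```text
t 9.38 tcp [0.6244 0.2398 0.0159] F [ -2.3 -10.3   5.4] w 0.0503

circ [0.6265 0.279 ] diam 0.084 ell [0.6265 0.2789] [0.079 0.083]
```

```bash
python3 - <<'E'
from h import *
c=(.6255,.28)
g=tool((.495,-.217),45,.064,.2,38)
a=tool(c,2,.065,.03,38);b=tool(c,2,.075,.2,38)
m=(b[0]+(g[0]-b[0])*.45,Ro.concatenate([b[1],g[1]]).mean())
rows([a,b,m,g],-.18)
E
```

```text
t 9.43 tcp [0.6243 0.2399 0.0159] F [-1.8 -9.8  4.8] w 0.0503
[0.001,-0.000,-0.002,-0.027,-0.000,-0.066,-0.18],
[0.001,-0.000,-0.002,0.215,-0.001,-0.416,-0.18],
[-0.073,0.000,0.093,-0.206,-0.175,-0.744,-0.18],
[-0.147,0.000,0.187,-0.719,-0.387,-1.145,-0.18]
```

Emit:
{"name": "apply_moves", "arguments": {
  "plan": [
    [[0, 0, 0, -0.027, 0, -0.066, -0.18], [0, 0, 0, 0.215, 0, -0.416, -0.18], [0, 0, 0, 0.215, 0, -0.416, -0.18], [0, 0, 0, 0.215, 0, -0.416, -0.18], [0, 0, 0, 0.215, 0, -0.416, -0.18], [0, 0, 0, 0.215, 0, -0.416, -0.18], [-0.073, 0, 0.093, -0.206, -0.175, -0.744, -0.18], [-0.073, 0, 0.093, -0.206, -0.175, -0.744, -0.18], [-0.073, 0, 0.093, -0.206, -0.175, -0.744, -0.18], [-0.073, 0, 0.093, -0.206, -0.175, -0.744, -0.18], [-0.073, 0, 0.093, -0.206, -0.175, -0.744, -0.18], [-0.073, 0, 0.093, -0.206, -0.175, -0.744, -0.18]]
  ]
}}

```text
clock: 10.43
tcp_pos: [0.5434, -0.008, 0.1996]
orientation: [-2.239, -1.46, -0.771]
contact_force: [0.4, -0.8, 0.5]
grip_width: 0.0505
```

```bash
python3 - <<'E'
from h import *
rows([tool((.495,-.217),45,.064,z,38) for z in(.2,.1,.05,.016)],-.18); track('w',.115,(.626,.28));track('b',.055,(.72,-.02)); track('b',.055,(.445,-.014)); track('w',.115,(.495,-.217))
E
```

```text
t 10.43 tcp [ 0.5434 -0.008   0.1996] F [ 0.4 -0.8  0.5] w 0.0505
[-0.073,-0.000,0.093,-0.532,0.042,-0.418,-0.18],
[-0.073,-0.000,0.093,-0.686,0.042,-0.221,-0.18],
[-0.073,-0.000,0.093,-0.763,0.042,-0.122,-0.18],
[-0.073,-0.000,0.093,-0.815,0.042,-0.056,-0.18]
circ [0.6251 0.2785] diam 0.0843 ell [0.6253 0.2785] [0.079 0.083]
circ [ 0.7153 -0.008 ] diam 0.0838 ell [ 0.7147 -0.0076] [0.079 0.082]
circ [ 0.4452 -0.014 ] diam 0.0857 ell [ 0.4449 -0.014 ] [0.082 0.084]Traceback (most recent call last):
  File "<stdin>", line 2, in <module>
  File "h.py", line 46, in track
    c=max(cv2.findContours(m,0,2)[0],key=cv2.contourArea); (x,y),R=cv2.minEnclosingCircle(cv2.convexHull(c))
ValueError: max() iterable argument is empty
```

Short_F is upright at (0.715, −0.008), so it needs no rescue. For the second jar I'll keep the hand angled away from short_N inside the lane.

Emit:
{"name": "apply_moves", "arguments": {
  "plan": [
    [[-0.073, 0, 0.093, -0.532, 0.042, -0.418, -0.18], [-0.073, 0, 0.093, -0.532, 0.042, -0.418, -0.18], [-0.073, 0, 0.093, -0.532, 0.042, -0.418, -0.18], [-0.073, 0, 0.093, -0.532, 0.042, -0.418, -0.18], [-0.073, 0, 0.093, -0.532, 0.042, -0.418, -0.18], [-0.073, 0, 0.093, -0.532, 0.042, -0.418, -0.18], [-0.073, 0, 0.093, -0.532, 0.042, -0.418, -0.18], [-0.073, 0, 0.093, -0.532, 0.042, -0.418, -0.18], [-0.073, 0, 0.093, -0.686, 0.042, -0.221, -0.18], [-0.073, 0, 0.093, -0.686, 0.042, -0.221, -0.18], [-0.073, 0, 0.093, -0.686, 0.042, -0.221, -0.18]]
  ]
}}

```text
clock: 11.55
tcp_pos: [0.453, -0.2539, 0.0955]
orientation: [-2.534, -1.061, -0.871]
contact_force: [-0.3, 0.7, -0.1]
grip_width: 0.0506
```

```bash
cat >> h.py <<'E'
def TN(q):
    at,L=N; c,ph=at(max(q,0)); 
    if c[1]>-.02: ph=-18
    else: ph=max(ph,-18)
    return tool(c,ph,.040-min(q,0),.018,36)
E
python3 - <<'E'
from h import *
at,L=N; print(L,[(np.round(at(q)[0],3).tolist(),round(at(q)[1])) for q in np.arange(0,.3,.015)])
P,R=TN(-.024)
rows([(P+[0,0,.03],R),(P,R)]+[TN(q) for q in [-.014,-.004]+list(np.arange(.005,.06,.009))],-.18)
g=grab('scene'); cv2.imwrite('pics/s6.png',cv2.resize(g['pixels'][150:330,250:490],(720,540)))
E
```

```text
0.5200756836048832 [([0.495, -0.217], 45), ([0.506, -0.207], 48), ([0.517, -0.196], 45), ([0.527, -0.185], 37), ([0.535, -0.173], 26), ([0.54, -0.159], 17), ([0.544, -0.144], 11), ([0.546, -0.129], 7), ([0.548, -0.114], 4), ([0.549, -0.099], 2), ([0.549, -0.084], 1), ([0.549, -0.069], 0), ([0.549, -0.054], 0), ([0.549, -0.039], -2), ([0.548, -0.024], -6), ([0.546, -0.009], -12), ([0.542, 0.006], -18), ([0.537, 0.02], -22), ([0.531, 0.034], -24), ([0.524, 0.047], -25)]
t 11.55 tcp [ 0.453  -0.2539  0.0955] F [-0.3  0.7 -0.1] w 0.0506
[-0.004,-0.012,0.001,-0.089,0.010,0.081,-0.18],
[-0.004,-0.012,0.001,-0.136,0.010,0.140,-0.18],
[-0.004,-0.012,0.001,-0.116,0.010,0.155,-0.18],
[-0.004,-0.012,0.001,-0.096,0.011,0.170,-0.18],
[-0.009,-0.012,0.009,-0.079,0.008,0.184,-0.18],
[-0.014,-0.012,0.015,-0.061,0.007,0.198,-0.18],
[-0.012,-0.012,0.012,-0.043,0.009,0.212,-0.18],
[-0.002,-0.012,-0.000,-0.025,0.015,0.226,-0.18],
[0.014,-0.012,-0.022,-0.007,0.023,0.240,-0.18],
[0.037,-0.012,-0.053,0.011,0.031,0.255,-0.18],
[0.059,-0.012,-0.082,0.031,0.037,0.270,-0.18]
```

View pics/s6.png

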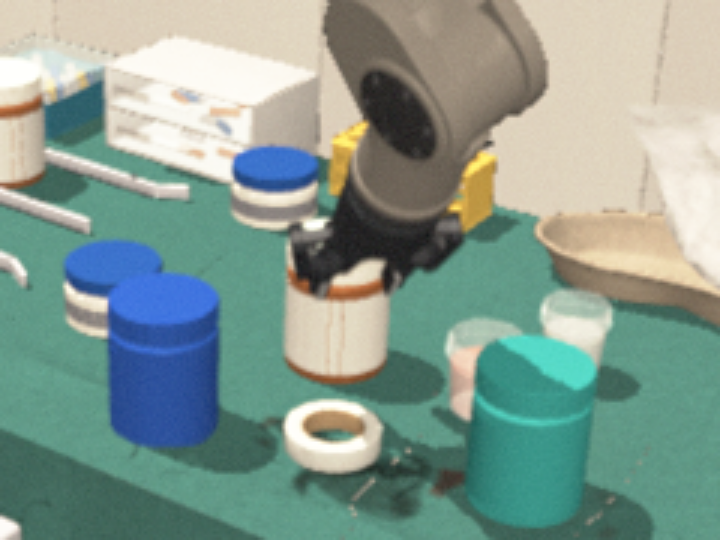

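The hand is poised behind the near tall jar (crop (335,330)). The pink cup and roll are clear, so I descend and start pushing.

Emit:
{"name": "apply_moves", "arguments": {
  "plan": [
    [[-0.004, -0.012, 0.001, -0.089, 0.01, 0.081, -0.18], [-0.004, -0.012, 0.001, -0.12, 0.01, 0.12, -0.18], [-0.004, -0.012, 0.001, -0.136, 0.01, 0.14, -0.18], [-0.004, -0.012, 0.001, -0.124, 0.01, 0.149, -0.18], [-0.004, -0.012, 0.001, -0.106, 0.01, 0.162, -0.18], [-0.006, -0.012, 0.004, -0.09, 0.009, 0.175, -0.18], [-0.01, -0.012, 0.011, -0.073, 0.008, 0.188, -0.18], [-0.013, -0.012, 0.014, -0.055, 0.008, 0.202, -0.18], [-0.009, -0.012, 0.008, -0.037, 0.011, 0.216, -0.18], [0.002, -0.012, -0.005, -0.02, 0.016, 0.23, -0.18], [0.014, -0.012, -0.022, -0.007, 0.023, 0.24, -0.18], [0.02, -0.012, -0.03, 0, 0.026, 0.245, -0.18]]
  ]
}}

```text
clock: 12.6
tcp_pos: [0.5047, -0.2221, 0.024]
orientation: [-2.479, -1.215, -0.809]
contact_force: [-1.4, -1.3, 0.4]
grip_width: 0.0503
```

```bash
python3 - <<'E'
from h import *
rows([TN(q) for q in .044+np.arange(12)*.0085],-.18)
g=grab('scene'); track('w',.115,(.528,-.183))
E
```

```text
t 12.6 tcp [ 0.5047 -0.2221  0.024 ] F [-1.4 -1.3  0.4] w 0.0503
[0.003,0.000,0.000,-0.005,-0.012,0.015,-0.18],
[0.025,0.000,-0.030,0.012,-0.002,0.027,-0.18],
[0.044,0.001,-0.057,0.030,0.005,0.041,-0.18],
[0.061,0.001,-0.079,0.049,0.008,0.054,-0.18],
[0.074,0.001,-0.098,0.067,0.007,0.067,-0.18],
[0.085,0.001,-0.114,0.085,0.004,0.080,-0.18],
[0.094,0.001,-0.126,0.103,-0.002,0.093,-0.18],
[0.101,0.001,-0.136,0.120,-0.009,0.105,-0.18],
[0.107,0.001,-0.143,0.136,-0.018,0.117,-0.18],
[0.112,0.001,-0.150,0.152,-0.028,0.128,-0.18],
[0.116,0.001,-0.156,0.167,-0.038,0.139,-0.18],
[0.120,0.001,-0.161,0.182,-0.048,0.150,-0.18]
circ [ 0.5309 -0.19  ] diam 0.0842 ell [ 0.531  -0.1899] [0.081 0.083]
```

Emit:
{"name": "apply_moves", "arguments": {
  "plan": [
    [[0.003, 0, 0, -0.006, -0.008, 0.013, -0.18], [0.02, 0, -0.025, 0.01, -0.003, 0.026, -0.18], [0.04, 0, -0.052, 0.028, 0.004, 0.04, -0.18], [0.058, 0, -0.076, 0.047, 0.008, 0.053, -0.18], [0.072, 0, -0.096, 0.065, 0.007, 0.066, -0.18], [0.083, 0, -0.112, 0.083, 0.004, 0.079, -0.18], [0.093, 0, -0.125, 0.101, -0.002, 0.092, -0.18], [0.101, 0, -0.136, 0.119, -0.009, 0.104, -0.18], [0.107, 0, -0.143, 0.136, -0.018, 0.117, -0.18], [0.112, 0, -0.15, 0.152, -0.028, 0.128, -0.18], [0.116, 0, -0.156, 0.167, -0.038, 0.139, -0.18], [0.119, 0, -0.16, 0.176, -0.044, 0.146, -0.18]]
  ]
}}

```text
clock: 13.7
tcp_pos: [0.5449, -0.138, 0.0162]
orientation: [-1.902, -1.827, -0.612]
contact_force: [-0.5, -0.6, -1.0]
grip_width: 0.0505
```

```bash
python3 - <<'E'
from h import *
o=r.get_obs();print(TN(.134)[0],N[0](.134))
rows([TN(q) for q in .141+np.arange(12)*.0085],-.18)
g=grab('top'); u,v=proj(g,(*N[0](.134)[0],.115)); print(u,v)
try: track('w',.115,(.549,-.11))
except Exception as e: print(e)
E
```

```text
[ 0.5468749  -0.13950233  0.018     ] (array([ 0.54847882, -0.09953449]), np.float64(2.2980625759478452))
t 13.7 tcp [ 0.5449 -0.138   0.0162] F [-0.5 -0.6 -1. ] w 0.0505
[0.001,0.000,-0.004,0.014,0.006,0.005,-0.18],
[0.003,0.000,-0.007,0.031,0.007,0.017,-0.18],
[0.005,0.000,-0.009,0.048,0.007,0.029,-0.18],
[0.006,0.000,-0.010,0.065,0.007,0.042,-0.18],
[0.006,0.000,-0.010,0.083,0.006,0.054,-0.18],
[0.007,0.000,-0.012,0.100,0.006,0.067,-0.18],
[0.010,0.000,-0.016,0.117,0.007,0.079,-0.18],
[0.015,0.000,-0.024,0.135,0.008,0.092,-0.18],
[0.023,0.000,-0.034,0.152,0.010,0.105,-0.18],
[0.065,0.000,-0.092,0.173,0.028,0.120,-0.18],
[0.065,0.000,-0.092,0.190,0.024,0.132,-0.18],
[0.065,0.000,-0.092,0.206,0.018,0.144,-0.18]
327.03165576598076 210.97182433061153
circ [ 0.5481 -0.0962] diam 0.0833 ell [ 0.5486 -0.0957] [0.079 0.082]
```

Emit:
{"name": "apply_moves", "arguments": {
  "plan": [
    [[0.001, 0, -0.002, 0.01, 0.003, 0.004, -0.18], [0.003, 0, -0.006, 0.027, 0.006, 0.015, -0.18], [0.005, 0, -0.008, 0.044, 0.007, 0.027, -0.18], [0.006, 0, -0.01, 0.062, 0.007, 0.04, -0.18], [0.006, 0, -0.01, 0.08, 0.006, 0.052, -0.18], [0.008, 0, -0.013, 0.098, 0.006, 0.065, -0.18], [0.014, 0, -0.02, 0.116, 0.008, 0.078, -0.18], [0.024, 0, -0.035, 0.134, 0.011, 0.091, -0.18], [0.036, 0, -0.052, 0.152, 0.016, 0.105, -0.18], [0.05, 0, -0.072, 0.171, 0.021, 0.118, -0.18], [0.062, 0, -0.088, 0.189, 0.023, 0.131, -0.18], [0.065, 0, -0.092, 0.2, 0.02, 0.14, -0.18]]
  ]
}}

```text
clock: 14.8
tcp_pos: [0.5587, -0.0399, 0.018]
orientation: [-1.516, -2.1, -0.495]
contact_force: [1.1, -1.9, -0.1]
grip_width: 0.0506
```

```bash
python3 - <<'E'
from h import *
print(TN(.231)[0],N[0](.231))
rows([TN(q) for q in .238+np.arange(12)*.0085],-.18)
for k,z,n in(('w',.115,(.545,-.005)),('b',.055,(.445,-.014))):
  try: track(k,z,n)
  except Exception as e: print(e)
E
```

```text
[ 0.55679482 -0.04102048  0.018     ] (array([ 0.54443414, -0.00297822]), np.float64(-14.121661090210162))
t 14.8 tcp [ 0.5587 -0.0399  0.018 ] F [ 1.1 -1.9 -0.1] w 0.0506
[-0.000,0.000,0.002,0.013,-0.005,0.009,-0.18],
[-0.000,0.000,0.002,0.030,-0.005,0.022,-0.18],
[-0.000,0.000,0.002,0.048,-0.005,0.034,-0.18],
[-0.000,0.000,0.002,0.065,-0.007,0.047,-0.18],
[-0.000,0.000,0.002,0.082,-0.009,0.060,-0.18],
[-0.000,0.000,0.002,0.100,-0.012,0.072,-0.18],
[-0.000,0.000,0.002,0.117,-0.014,0.085,-0.18],
[-0.000,0.000,0.002,0.134,-0.017,0.097,-0.18],
[-0.000,0.000,0.002,0.151,-0.018,0.110,-0.18],
[-0.000,0.000,0.002,0.169,-0.018,0.122,-0.18],
[-0.000,0.000,0.002,0.185,-0.016,0.134,-0.18],
[-0.000,0.000,0.002,0.202,-0.013,0.147,-0.18]
circ [ 0.5485 -0.0011] diam 0.083 ell [0.5577 0.0085] [0.051 0.088]
max() iterable argument is empty
```

Emit:
{"name": "apply_moves", "arguments": {
  "plan": [
    [[0, 0, 0.001, 0.01, -0.004, 0.007, -0.18], [0, 0, 0.002, 0.027, -0.005, 0.02, -0.18], [0, 0, 0.002, 0.045, -0.006, 0.032, -0.18], [0, 0, 0.002, 0.063, -0.007, 0.045, -0.18], [0, 0, 0.002, 0.081, -0.009, 0.059, -0.18], [0, 0, 0.002, 0.099, -0.012, 0.072, -0.18], [0, 0, 0.002, 0.117, -0.014, 0.085, -0.18], [0, 0, 0.002, 0.134, -0.017, 0.097, -0.18], [0, 0, 0.002, 0.151, -0.018, 0.11, -0.18], [0, 0, 0.002, 0.169, -0.018, 0.122, -0.18], [0, 0, 0.002, 0.185, -0.016, 0.134, -0.18], [0, 0, 0.002, 0.194, -0.015, 0.141, -0.18]]
  ]
}}

```text
clock: 15.9
tcp_pos: [0.522, 0.0482, 0.0179]
orientation: [-1.529, -2.09, -0.493]
contact_force: [3.1, -4.2, 2.0]
grip_width: 0.0505
```

```bash
python3 - <<'E'
from h import *
print(TN(.327)[0],N[0](.327))
rows([TN(q) for q in .336+np.arange(12)*.009],-.18)
for k,z,n in(('w',.115,(.511,.085)),('b',.055,(.445,-.014))):
  try: track(k,z,n)
  except Exception as e: print(e)
g=grab('top');f=grab('scene')
a=cv2.resize(f['pixels'][150:300,180:380],(640,480))[:, :]
cv2.imwrite('pics/s7.png',np.hstack([cv2.resize(a,(400,300)),cv2.resize(g['pixels'][140:300,130:343],(400,300))]))
E
```

```text
[0.52305373 0.04891053 0.018     ] (array([0.51069305, 0.08695279]), np.float64(-8.218740478876974))
t 15.9 tcp [0.522  0.0482 0.0179] F [ 3.1 -4.2  2. ] w 0.0505
[0.000,0.000,-0.002,0.018,0.008,0.013,-0.18],
[0.000,0.000,-0.002,0.036,0.014,0.026,-0.18],
[0.000,0.000,-0.002,0.053,0.022,0.038,-0.18],
[0.000,0.000,-0.002,0.070,0.031,0.051,-0.18],
[0.000,0.000,-0.002,0.087,0.040,0.063,-0.18],
[0.000,0.000,-0.002,0.104,0.048,0.075,-0.18],
[0.000,0.000,-0.002,0.122,0.056,0.088,-0.18],
[0.000,0.000,-0.002,0.139,0.064,0.100,-0.18],
[0.000,0.000,-0.002,0.156,0.072,0.112,-0.18],
[0.000,0.000,-0.002,0.173,0.080,0.125,-0.18],
[0.000,0.000,-0.002,0.190,0.087,0.137,-0.18],
[0.000,0.000,-0.002,0.207,0.095,0.150,-0.18]
circ [0.5132 0.0878] diam 0.0842 ell [0.5212 0.0955] [0.056 0.087]
max() iterable argument is empty
```

View pics/s7.png

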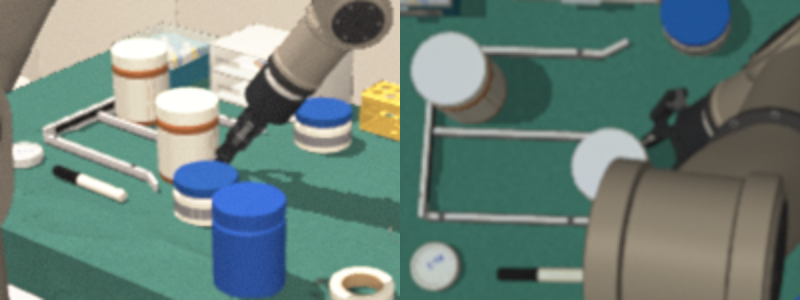

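The left (scene) half shows tall_2 at the near lane mouth (187,130) and short_N untouched at (205,190). The right (top) half shows its cap at (608,160), inside the mouth.

Emit:
{"name": "apply_moves", "arguments": {
  "plan": [
    [[0, 0, -0.002, 0.016, 0.007, 0.012, -0.18], [0, 0, -0.002, 0.034, 0.014, 0.025, -0.18], [0, 0, -0.002, 0.052, 0.022, 0.038, -0.18], [0, 0, -0.002, 0.07, 0.031, 0.051, -0.18], [0, 0, -0.002, 0.087, 0.04, 0.063, -0.18], [0, 0, -0.002, 0.104, 0.048, 0.075, -0.18], [0, 0, -0.002, 0.122, 0.056, 0.088, -0.18], [0, 0, -0.002, 0.139, 0.064, 0.1, -0.18], [0, 0, -0.002, 0.156, 0.072, 0.112, -0.18], [0, 0, -0.002, 0.173, 0.08, 0.125, -0.18], [0, 0, -0.002, 0.19, 0.087, 0.137, -0.18], [0, 0, -0.002, 0.198, 0.091, 0.143, -0.18]]
  ]
}}

```text
clock: 17.1
tcp_pos: [0.5267, 0.153, 0.0178]
orientation: [-1.522, -2.095, -0.495]
contact_force: [-0.4, -1.0, -1.2]
grip_width: 0.0503
```

```bash
python3 - <<'E'
from h import *
print(TN(.43)[0],N[0](.43))
rows([TN(q) for q in np.r_[.436+np.arange(8)*.009,.505,.51]],-.18)
for k,z,n in(('w',.115,(.514,.188)),('b',.055,(.445,-.014))):
  try: track(k,z,n)
  except Exception as e: print(e)
E
```

```text
[0.52692773 0.15219713 0.018     ] (array([0.51456705, 0.19023939]), np.float64(1.5362926645957538))
t 17.1 tcp [0.5267 0.153  0.0178] F [-0.4 -1.  -1.2] w 0.0503
[0.000,0.000,0.000,0.010,0.005,0.007,-0.18],
[0.000,0.000,0.000,0.027,0.012,0.019,-0.18],
[0.000,0.000,0.000,0.044,0.020,0.032,-0.18],
[0.000,0.000,0.000,0.061,0.027,0.044,-0.18],
[0.000,0.000,0.000,0.079,0.034,0.057,-0.18],
[0.000,0.000,0.000,0.096,0.042,0.069,-0.18],
[0.000,0.000,0.000,0.113,0.049,0.081,-0.18],
[0.000,0.000,0.000,0.130,0.056,0.094,-0.18],
[0.000,0.000,0.000,0.141,0.061,0.102,-0.18],
[0.000,0.000,0.000,0.151,0.065,0.109,-0.18]
circ [0.5165 0.19  ] diam 0.0884 ell [0.5197 0.1934] [0.071 0.086]
circ [ 0.4197 -0.0343] diam 0.0402 ell [ 0.4189 -0.034 ] [0.016 0.042]
```

Emit:
{"name": "apply_moves", "arguments": {
  "plan": [
    [[0, 0, 0, 0.012, 0.005, 0.008, -0.18], [0, 0, 0, 0.028, 0.012, 0.02, -0.18], [0, 0, 0, 0.046, 0.02, 0.033, -0.18], [0, 0, 0, 0.064, 0.028, 0.046, -0.18], [0, 0, 0, 0.082, 0.035, 0.059, -0.18], [0, 0, 0, 0.1, 0.043, 0.072, -0.18], [0, 0, 0, 0.118, 0.051, 0.085, -0.18], [0, 0, 0, 0.134, 0.058, 0.097, -0.18], [0, 0, 0, 0.146, 0.063, 0.106, -0.18], [0, 0, 0, 0.152, 0.066, 0.11, -0.18], [0, 0, 0, 0.156, 0.068, 0.113, -0.18]]
  ]
}}

```text
clock: 18.12
tcp_pos: [0.5289, 0.2333, 0.0177]
orientation: [-1.523, -2.095, -0.494]
contact_force: [-0.6, -2.2, -0.1]
grip_width: 0.0505
```

```bash
python3 - <<'E'
from h import *
rows([TN(q) for q in (.514,.518,.522,.524)],-.18)
track('w',.115,(.517,.275))
E
```

```text
t 18.12 tcp [0.5289 0.2333 0.0177] F [-0.6 -2.2 -0.1] w 0.0505
[0.000,0.000,-0.000,0.006,0.001,0.003,-0.18],
[0.000,0.000,-0.000,0.013,0.005,0.009,-0.18],
[0.000,0.000,-0.000,0.021,0.008,0.014,-0.18],
[0.000,0.000,-0.000,0.025,0.010,0.017,-0.18]
circ [0.5175 0.2725] diam 0.0896 ell [0.5182 0.2717] [0.078 0.085]
```

Emit:
{"name": "apply_moves", "arguments": {
  "plan": [
    [[0, 0, 0, 0.005, 0.002, 0.003, -0.18], [0, 0, 0, 0.01, 0.004, 0.007, -0.18], [0, 0, 0, 0.015, 0.006, 0.01, -0.18], [0, 0, 0, 0.018, 0.008, 0.013, -0.18], [0, 0, 0, 0.02, 0.009, 0.014, -0.18]]
  ]
}}

```text
clock: 18.58
tcp_pos: [0.5296, 0.2434, 0.0178]
orientation: [-1.524, -2.095, -0.494]
contact_force: [0.5, -2.5, -0.3]
grip_width: 0.0501
```

```bash
python3 - <<'E'
from h import *
rows([TN(q) for q in (.518,.52,.524)],-.18)
track('w',.115,(.517,.275))
E
```

```text
t 18.58 tcp [0.5296 0.2434 0.0178] F [ 0.5 -2.5 -0.3] w 0.0501
[0.000,0.000,-0.000,-0.006,-0.005,-0.005,-0.18],
[0.000,0.000,-0.000,-0.002,-0.003,-0.002,-0.18],
[0.000,0.000,-0.000,0.005,0.001,0.003,-0.18]
circ [0.5178 0.2804] diam 0.088 ell [0.5186 0.2819] [0.08  0.085]
```

Emit:
{"name": "apply_moves", "arguments": {
  "plan": [
    [[0, 0, 0, 0.004, 0.0015, 0.003, -0.18], [0, 0, 0, 0.007, 0.003, 0.005, -0.18], [0, 0, 0, 0.007, 0.003, 0.005, -0.18]]
  ]
}}

```text
clock: 18.88
tcp_pos: [0.5297, 0.2445, 0.0175]
orientation: [-1.527, -2.096, -0.492]
contact_force: [-1.3, -8.0, 3.9]
grip_width: 0.0503
```

```bash
python3 - <<'E'
from h import *
track('w',.115,(.517,.275))
c=(.5175,.282)
a=tool(c,-18,.065,.03,36);b=tool(c,-10,.085,.2,0)
g=tool((.445,-.014),0,.1,.2,0)
rows([a,b,g],-.18)
E
```

```text
circ [0.5179 0.2805] diam 0.088 ell [0.5186 0.2822] [0.08  0.084]
t 18.93 tcp [0.5298 0.2446 0.0176] F [-0.9 -8.9  3.2] w 0.0504
[0.000,0.001,-0.001,-0.034,-0.000,-0.063,-0.18],
[-0.014,-0.199,0.042,0.176,-0.030,-0.435,-0.18],
[-0.031,-0.197,0.096,-0.373,-0.477,-0.831,-0.18]
```

Both tall jars have touched the end wall (8 to 10 N). I'll withdraw and look.

Emit:
{"name": "apply_moves", "arguments": {
  "plan": [
    [[0, 0, 0, -0.034, 0, -0.063, -0.18], [0, 0, 0, 0.05, 0, -0.2, -0.18], [-0.004, -0.05, 0.01, 0.14, -0.01, -0.33, -0.18], [-0.014, -0.199, 0.042, 0.176, -0.03, -0.435, -0.18], [-0.014, -0.199, 0.042, 0.176, -0.03, -0.435, -0.18], [-0.031, -0.197, 0.096, -0.373, -0.477, -0.831, -0.18], [-0.031, -0.197, 0.096, -0.373, -0.477, -0.831, -0.18], [-0.031, -0.197, 0.096, -0.373, -0.477, -0.831, -0.18], [-0.031, -0.197, 0.096, -0.373, -0.477, -0.831, -0.18], [-0.031, -0.197, 0.096, -0.373, -0.477, -0.831, -0.18], [-0.031, -0.197, 0.096, -0.373, -0.477, -0.831, -0.18], [-0.031, -0.197, 0.096, -0.373, -0.477, -0.831, -0.18]]
  ]
}}

```text
clock: 19.93
tcp_pos: [0.4539, -0.0789, 0.1987]
orientation: [-2.216, -2.222, -0.005]
contact_force: [1.5, 0.4, 0.0]
grip_width: 0.0504
```

```bash
python3 - <<'E'
from h import *
for k,z,n in(('w',.115,(.517,.28)),('w',.115,(.625,.28)),('b',.055,(.445,-.014)),('b',.055,(.715,-.008))):
  try: track(k,z,n)
  except Exception as e: print(e)
rows([tool((.445,-.014),0,.1,.2,0)],-.18); print(np.round(r.get_obs()['joints'],2))
g=grab('top');f=grab('scene')
cv2.imwrite('pics/s8.png',np.hstack([cv2.resize(f['pixels'][150:330,170:410],(400,300)),cv2.resize(g['pixels'][90:280,130:383],(400,300))]))
E
```

```text
circ [0.5176 0.2821] diam 0.0846 ell [0.5174 0.2819] [0.08  0.083]
circ [0.6246 0.2784] diam 0.0836 ell [0.6251 0.2788] [0.078 0.082]
circ [0.4389 0.0088] diam 0.0785 ell [0.44   0.0171] [0.037 0.076]
circ [ 0.7153 -0.008 ] diam 0.0838 ell [ 0.7147 -0.0075] [0.078 0.083]
t 20.13 tcp [ 0.4545 -0.0788  0.1986] F [0.5 0.7 0. ] w 0.0501
[-0.000,-0.001,-0.001,-0.088,-0.024,-0.004,-0.18]
[-0.48  0.17  0.59  2.11 -0.13  0.89  0.18]
```

View pics/s8.png

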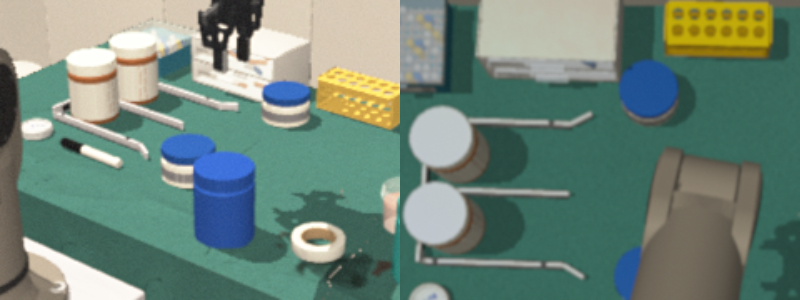

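Top view (right half) shows both tall jars seated at the closed end: (440,138) and (437,213). Both shorts are upright, and short_N seems shifted by about 1 cm. I'll measure it in the scene view.

```bash
python3 - <<'E'
from h import *
f=grab('scene'); hsv=cv2.cvtColor(f['pixels'],cv2.COLOR_BGR2HSV); m=cv2.inRange(hsv,(100,120,30),(130,255,255)); m[:228-8]=0;m[:, :262]=0;m[:, 306:]=0
# top rim extents of cap: leftmost/rightmost/top
ys,xs=np.nonzero(m[:250]); cut=m[:250].copy()
for lab,(p) in {'m':(.445,-.014),'a':(.445,-.004),'b':(.437,0.002)}.items():
    pts=[proj(f,(p[0]+.041*np.cos(t),p[1]+.041*np.sin(t),.055)) for t in np.linspace(0,6.28,60)]; pts=np.array(pts); print(lab,pts.min(0).round(1),pts.max(0).round(1))
print('left',xs.min(),'top',ys.min(),'left row',ys[xs==xs.min()])
for v in range(226,250,3): 
    q=np.nonzero(m[v])[0]; print(v,(q.min(),q.max()) if len(q) else None,end=' ')
E
```

```text
m [272.7 228.9] [303.4 242.6]
a [269.9 227.9] [300.4 241.6]
b [266.2 228.4] [296.8 242.1]
left 266 top 230 left row [238 239]
226 None 229 None 232 (np.int64(271), np.int64(294)) 235 (np.int64(268), np.int64(298)) 238 (np.int64(266), np.int64(298)) 241 (np.int64(267), np.int64(305)) 244 (np.int64(269), np.int64(305)) 247 (np.int64(273), np.int64(305))
```

```bash
python3 - <<'E'
from h import *
c=(.438,-.001)
rows([tool(c,15,.06,z,0) for z in(.12,.04,.010)],-.41)
E
```

```text
t 20.28 tcp [ 0.4552 -0.0768  0.1982] F [-0.  -0.3  0.5] w 0.0502
[-0.000,-0.001,0.084,0.044,-0.081,0.196,-0.41],
[-0.000,-0.001,0.084,0.043,-0.081,0.396,-0.41],
[-0.000,-0.001,0.084,0.043,-0.081,0.471,-0.41]
```

Emit:
{"name": "apply_moves", "arguments": {
  "plan": [
    [[0, 0, 0.084, 0.043, -0.081, 0.1, -0.41], [0, 0, 0.084, 0.043, -0.081, 0.196, -0.41], [0, 0, 0.084, 0.043, -0.081, 0.29, -0.41], [0, 0, 0.084, 0.043, -0.081, 0.37, -0.41], [0, 0, 0.084, 0.043, -0.081, 0.43, -0.41], [0, 0, 0.084, 0.043, -0.081, 0.471, -0.41], [0, 0, 0.084, 0.043, -0.081, 0.471, -0.41]]
  ]
}}

```text
clock: 20.87
tcp_pos: [0.4203, -0.0592, 0.0071]
orientation: [-2.486, -1.91, 0.005]
contact_force: [-0.7, -0.1, 1.3]
grip_width: 0.0601
```

```bash
cat >> h.py <<'E'
def seg(pts,step=.009):
    """jar centres+headings (x,y,phi) linearly resampled"""
    pts=np.array(pts,float); s=np.r_[0,np.cumsum(np.linalg.norm(np.diff(pts[:,:2],axis=0),axis=1))]
    q=np.arange(step,s[-1]+step/2,step); return np.c_[[np.interp(q,s,pts[:,i]) for i in range(3)]].T
E
python3 - <<'E'
from h import *
print(np.round(r.get_obs()['joints'],2))
A=seg([(.433,-.018,15),(.438,0.002,16),(.470,.036,24),(.502,.075,24)])
print(len(A)); rows([tool(a[:2],a[2],.043,.010,0) for a in A],-.41)
E
```

```text
[-0.32  0.5   0.38  2.31 -0.47  0.41  0.2 ]
13
t 20.87 tcp [ 0.4203 -0.0592  0.0071] F [-0.7 -0.1  1.3] w 0.0601
[-0.002,-0.000,0.003,0.023,0.003,-0.007,-0.41],
[-0.002,-0.000,0.005,0.045,0.002,-0.007,-0.41],
[-0.002,-0.000,0.012,0.066,0.007,-0.007,-0.41],
[-0.002,-0.000,0.021,0.086,0.015,-0.007,-0.41],
[-0.002,-0.000,0.029,0.106,0.022,-0.007,-0.41],
[-0.002,-0.000,0.038,0.126,0.030,-0.007,-0.41],
[-0.002,-0.000,0.046,0.146,0.038,-0.007,-0.41],
[-0.002,-0.000,0.051,0.166,0.047,-0.007,-0.41],
[-0.002,-0.000,0.051,0.187,0.056,-0.007,-0.41],
[-0.002,-0.000,0.051,0.207,0.065,-0.008,-0.41],
[-0.002,-0.000,0.051,0.228,0.075,-0.008,-0.41],
[-0.002,-0.000,0.051,0.248,0.084,-0.008,-0.41],
[-0.002,-0.000,0.051,0.269,0.093,-0.008,-0.41]
```

Reachable. I'll push short_N diagonally, slowly.

Emit:
{"name": "apply_moves", "arguments": {
  "plan": [
    [[0, 0, 0.003, 0.023, 0.003, -0.007, -0.41], [0, 0, 0.005, 0.045, 0.002, -0.007, -0.41], [0, 0, 0.012, 0.066, 0.007, -0.007, -0.41], [0, 0, 0.021, 0.086, 0.015, -0.007, -0.41], [0, 0, 0.029, 0.106, 0.022, -0.007, -0.41], [0, 0, 0.038, 0.126, 0.03, -0.007, -0.41], [0, 0, 0.046, 0.146, 0.038, -0.007, -0.41], [0, 0, 0.051, 0.16, 0.044, -0.007, -0.41], [0, 0, 0.051, 0.166, 0.047, -0.007, -0.41]]
  ]
}}

```text
clock: 21.62
tcp_pos: [0.4583, 0.0001, 0.0135]
orientation: [-2.634, -1.707, -0.003]
contact_force: [-1.0, -1.8, 2.1]
grip_width: 0.0602
```

```bash
python3 - <<'E'
from h import *
try: track('b',.055,(.475,.042))
except Exception as e: print(e)
f=grab('scene');g=grab('top')
print(proj(f,(.475,.042,.055)),proj(g,(.475,.042,.055)))
cv2.imwrite('pics/s9.png',np.hstack([cv2.resize(f['pixels'][170:290,200:360],(400,300)),cv2.resize(g['pixels'][180:300,200:360],(400,300))]))
A=seg([(.475,.042,24),(.502,.075,24),(.511,.105,10),(.5125,.13,2)])
print(len(A)); rows([tool(a[:2],a[2],.043,.010,0) for a in A],-.41)
E
```

```text
max() iterable argument is empty
(np.float64(278.91778366682166), np.float64(226.29712683785468)) (np.float64(264.0696902346018), np.float64(247.6581867521513))
11
t 21.77 tcp [ 0.458  -0.001   0.0133] F [0.2 0.3 0.4] w 0.0603
[-0.000,-0.001,-0.001,0.030,0.001,0.008,-0.41],
[-0.000,-0.001,-0.001,0.051,0.007,0.008,-0.41],
[-0.000,-0.001,-0.001,0.073,0.013,0.008,-0.41],
[-0.000,-0.001,-0.001,0.095,0.019,0.009,-0.41],
[-0.000,-0.001,-0.007,0.117,0.024,0.009,-0.41],
[-0.000,-0.001,-0.029,0.140,0.029,0.009,-0.41],
[-0.000,-0.001,-0.051,0.163,0.033,0.009,-0.41],
[-0.000,-0.001,-0.074,0.187,0.038,0.009,-0.41],
[-0.000,-0.001,-0.091,0.209,0.037,0.009,-0.41],
[-0.000,-0.001,-0.107,0.232,0.034,0.009,-0.41],
[-0.000,-0.001,-0.123,0.255,0.031,0.009,-0.41]
```

View pics/s9.png

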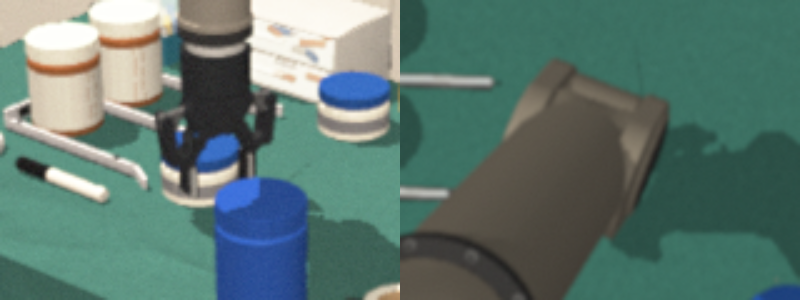

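Scene half: short_N sits upright between the fingers at (200,160), short of the frame's flare. I continue into the mouth.

Emit:
{"name": "apply_moves", "arguments": {
  "plan": [
    [[0, 0, 0, 0.02, 0, 0.006, -0.41], [0, 0, 0, 0.04, 0.005, 0.008, -0.41], [0, 0, 0, 0.06, 0.01, 0.008, -0.41], [0, 0, 0, 0.08, 0.015, 0.008, -0.41], [0, 0, 0, 0.1, 0.02, 0.008, -0.41], [0, 0, -0.012, 0.121, 0.025, 0.009, -0.41], [0, 0, -0.032, 0.143, 0.03, 0.009, -0.41], [0, 0, -0.053, 0.165, 0.033, 0.009, -0.41], [0, 0, -0.074, 0.187, 0.038, 0.009, -0.41], [0, 0, -0.091, 0.209, 0.037, 0.009, -0.41], [0, 0, -0.107, 0.228, 0.034, 0.009, -0.41], [0, 0, -0.12, 0.24, 0.033, 0.009, -0.41]]
  ]
}}

```text
clock: 22.77
tcp_pos: [0.5096, 0.0814, 0.0097]
orientation: [-2.266, -2.172, -0.004]
contact_force: [1.3, -2.6, 2.9]
grip_width: 0.0601
```

```bash
python3 - <<'E'
from h import *
try: track('b',.055,(.512,.125))
except Exception as e: print(e)
f=grab('scene')
hsv=cv2.cvtColor(f['pixels'],cv2.COLOR_BGR2HSV); m=cv2.inRange(hsv,(100,120,30),(130,255,255))
u,v=np.int32(proj(f,(.512,.125,.055))); k=np.zeros_like(m); cv2.circle(k,(u,v),22,255,-1); ys,xs=np.nonzero(m&k); print((u,v),xs.min(),xs.max(),ys.min(),ys.max())
A=seg([(.512,.123,2),(.514,.189,2)])
print(len(A)); rows([tool(a[:2],a[2],.043,.010,0) for a in A],-.41)
E
```

```text
max() iterable argument is empty
(np.int32(264), np.int32(214)) 249 280 211 225
7
t 22.87 tcp [0.5094 0.0818 0.0096] F [ 0.4 -0.3 -0.1] w 0.0603
[-0.000,-0.001,-0.003,0.018,0.003,-0.001,-0.41],
[-0.000,-0.001,-0.003,0.041,0.002,-0.001,-0.41],
[-0.000,-0.001,-0.003,0.063,0.002,-0.001,-0.41],
[-0.000,-0.001,-0.003,0.086,0.002,-0.001,-0.41],
[-0.000,-0.001,-0.003,0.108,0.001,-0.001,-0.41],
[-0.000,-0.001,-0.003,0.131,0.001,-0.000,-0.41],
[-0.000,-0.001,-0.003,0.153,0.001,-0.000,-0.41]
```

Emit:
{"name": "apply_moves", "arguments": {
  "plan": [
    [[0, 0, -0.003, 0.014, 0.002, 0, -0.41], [0, 0, -0.003, 0.034, 0.002, 0, -0.41], [0, 0, -0.003, 0.056, 0.002, 0, -0.41], [0, 0, -0.003, 0.078, 0.002, 0, -0.41], [0, 0, -0.003, 0.1, 0.001, 0, -0.41], [0, 0, -0.003, 0.12, 0.001, 0, -0.41], [0, 0, -0.003, 0.138, 0.001, 0, -0.41], [0, 0, -0.003, 0.15, 0.001, 0, -0.41], [0, 0, -0.003, 0.15, 0.001, 0, -0.41]]
  ]
}}

```text
clock: 23.62
tcp_pos: [0.5121, 0.1426, 0.0096]
orientation: [-2.257, -2.181, -0.003]
contact_force: [-0.2, 0.1, 0.1]
grip_width: 0.0601
```

```bash
python3 - <<'E'
from h import *
for k,z,n in(('b',.055,(.514,.187)),('w',.115,(.517,.28)),('b',.055,(.715,-.008))):
  try: track(k,z,n)
  except Exception as e: print(e)
c=(.514,.188)
b=tool(c,2,.06,.02,0);b2=tool(c,2,.07,.2,0); 
g=tool((.715,-.008),-40,.075,.2,0)
rows([b,b2,g],-.41)
E
```

```text
OpenCV(4.12.0) /io/opencv/modules/imgproc/src/shapedescr.cpp:361: error: (-201:Incorrect size of input array) There should be at least 5 points to fit the ellipse in function 'fitEllipseNoDirect'

circ [0.5229 0.2912] diam 0.0822 ell [0.5319 0.2968] [0.041 0.091]
circ [ 0.7153 -0.008 ] diam 0.0838 ell [ 0.7147 -0.0075] [0.079 0.082]
t 23.77 tcp [0.5122 0.1408 0.0097] F [ 0.2 -0.4 -0.3] w 0.0601
[-0.000,-0.001,-0.001,-0.032,0.000,-0.026,-0.41],
[-0.000,-0.001,-0.001,-0.055,0.000,-0.476,-0.41],
[0.000,-0.001,-0.234,-0.491,0.646,-0.478,-0.41]
```

Short_N is inside the near lane. Before approaching short_F I'll back out and check the yellow rack behind it.

Emit:
{"name": "apply_moves", "arguments": {
  "plan": [
    [[0, 0, 0, -0.03, 0, -0.026, -0.41], [0, 0, 0, -0.055, 0, -0.12, -0.41], [0, 0, 0, -0.055, 0, -0.476, -0.41], [0, 0, 0, -0.055, 0, -0.476, -0.41], [0, 0, 0, -0.055, 0, -0.476, -0.41], [0, 0, 0, -0.055, 0, -0.476, -0.41], [0, 0, -0.234, -0.491, 0.646, -0.478, 1], [0, 0, -0.234, -0.491, 0.646, -0.478, 1], [0, 0, -0.234, -0.491, 0.646, -0.478, 1], [0, 0, -0.234, -0.491, 0.646, -0.478, 1], [0, 0, -0.234, -0.491, 0.646, -0.478, 1], [0, 0, -0.234, -0.491, 0.646, -0.478, 1]]
  ]
}}

```text
clock: 24.77
tcp_pos: [0.7102, -0.0297, 0.2009]
orientation: [-1.32, -2.849, -0.003]
contact_force: [0.6, 1.0, 0.1]
grip_width: 0.0001
```

```bash
python3 - <<'E'
from h import *
for k,z,n in(('b',.055,(.514,.187)),('w',.115,(.517,.28)),('w',.115,(.625,.28)),('b',.055,(.715,-.008))):
  try: track(k,z,n)
  except Exception as e: print(e)
f=grab('scene'); hsv=cv2.cvtColor(f['pixels'],cv2.COLOR_BGR2HSV); m=cv2.inRange(hsv,(18,120,60),(35,255,255)); ys,xs=np.nonzero(m)
i=xs.argmin(); print('scene rack left',xs[i],ys[xs<xs.min()+3].min(),ys[xs<xs.min()+3].max())
L=ys[xs<xs.min()+3].max(); b=on(f,xs.min()+1,L,0); print('base left corner',b)
t0=ys[xs<xs.min()+3].min()
for z in(.04,.05,.06,.07): print(z,proj(f,(b[0],b[1],z)))
rows([tool((.715,-.008),-50,.064,z,0) for z in(.2,.12,.02)],1)
E
```

```text
circ [0.5244 0.2117] diam 0.0565 ell [0.5249 0.2116] [0.025 0.058]
circ [0.5185 0.2813] diam 0.0884 ell [0.5177 0.282 ] [0.081 0.085]
circ [0.6234 0.2768] diam 0.087 ell [0.6252 0.2785] [0.079 0.084]
circ [ 0.7071 -0.0419] diam 0.0353 ell [ 0.7085 -0.0427] [0.014 0.042]
scene rack left 360 195 214
base left corner [ 0.78262447 -0.03620372  0.        ]
0.04 (np.float64(361.4885443496383), np.float64(202.24154735744835))
0.05 (np.float64(361.61224333217467), np.float64(199.26431790189753))
0.06 (np.float64(361.73657709707635), np.float64(196.27181028708426))
0.07 (np.float64(361.8615505431533), np.float64(193.26390660677183))
t 25.02 tcp [ 0.7087 -0.0279  0.2002] F [-0.5  0.2 -0.4] w 0.0001
[0.000,-0.001,-0.056,-0.129,0.072,0.000,1],
[0.000,-0.001,-0.056,-0.130,0.072,0.200,1],
[0.000,-0.001,-0.056,-0.131,0.072,0.450,1]
```

```bash
python3 - <<'E'
from h import *
c=np.array((.715,-.008)); h=np.array((-np.sin(np.radians(40)),np.cos(np.radians(40))))
rows([tool(c,-40,.064,z,0) for z in(.2,.12,.05,.02)]+[tool(c+h*d,-40,.055,.02,0) for d in(-.003,.004,.012,.02,.027,.03)],1)
E
```

```text
t 25.02 tcp [ 0.7087 -0.0279  0.2002] F [-0.5  0.2 -0.4] w 0.0001
[0.000,-0.001,-0.001,-0.132,0.044,0.000,1],
[0.000,-0.001,-0.001,-0.133,0.044,0.200,1],
[0.000,-0.001,-0.001,-0.133,0.044,0.375,1],
[0.000,-0.001,-0.001,-0.133,0.044,0.450,1],
[0.000,-0.001,-0.001,-0.118,0.044,0.450,1],
[0.000,-0.001,-0.001,-0.101,0.044,0.450,1],
[0.000,-0.001,-0.001,-0.081,0.044,0.450,1],
[0.000,-0.001,-0.001,-0.061,0.044,0.450,1],
[0.000,-0.001,-0.001,-0.043,0.044,0.450,1],
[0.000,-0.001,-0.001,-0.036,0.044,0.450,1]
```

Emit:
{"name": "apply_moves", "arguments": {
  "plan": [
    [[0, 0, 0, -0.132, 0.044, 0, 1], [0, 0, 0, -0.132, 0.044, 0.08, 1], [0, 0, 0, -0.133, 0.044, 0.18, 1], [0, 0, 0, -0.133, 0.044, 0.28, 1], [0, 0, 0, -0.133, 0.044, 0.37, 1], [0, 0, 0, -0.133, 0.044, 0.43, 1], [0, 0, 0, -0.133, 0.044, 0.45, 1], [0, 0, 0, -0.12, 0.044, 0.45, 1], [0, 0, 0, -0.102, 0.044, 0.45, 1], [0, 0, 0, -0.082, 0.044, 0.45, 1], [0, 0, 0, -0.064, 0.044, 0.45, 1], [0, 0, 0, -0.05, 0.044, 0.45, 1]]
  ]
}}

```text
clock: 26.02
tcp_pos: [0.7366, -0.0291, 0.0223]
orientation: [1.326, 2.846, 0.006]
contact_force: [2.9, -2.3, 2.5]
grip_width: -0.0001
```

```bash
python3 - <<'E'
from h import *
rows([],0)
try: track('b',.055,(.70,.01))
except Exception as e: print(e)
f=grab('scene');g=grab('top'); print(proj(g,(.699,.011,.055)),proj(f,(.699,.011,.055)))
cv2.imwrite('pics/s10.png',np.hstack([cv2.resize(f['pixels'][150:270,240:400],(400,300)),cv2.resize(g['pixels'][90:210,230:390],(400,300))]))
E
```

```text
t 26.02 tcp [ 0.7366 -0.0291  0.0223] F [ 2.9 -2.3  2.5] w -0.0001

max() iterable argument is empty
(np.float64(278.74778720347473), np.float64(152.28495435876022)) (np.float64(333.75749499834586), np.float64(202.8941886849252))
```

View pics/s10.png

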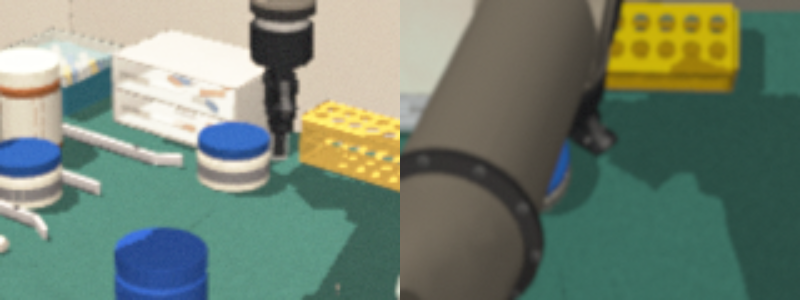

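Scene half: short_F is upright at (234,140), moved as planned, with the closed fingers clear of the rack. I now back off, open to a V and continue toward the far lane.

```bash
python3 - <<'E'
from h import *
c=(.700,.011)
A=seg([(.700,.011,-40),(.662,.030,-40),(.640,.043,-38)])
print(len(A))
rows([tool(c,-40,.068,.02,0),tool(c,-40,.068,.012,0),tool(c,-40,.052,.012,0)]+[tool(a[:2],a[2],.047,.012,0) for a in A],-.18)
E
```

```text
8
t 26.17 tcp [ 0.7356 -0.0287  0.021 ] F [-0.9 -0.1 -0. ] w -0.0002
[0.001,-0.001,0.000,-0.037,-0.004,0.002,-0.18],
[0.001,-0.001,0.000,-0.037,-0.005,0.022,-0.18],
[0.001,-0.001,0.000,0.003,-0.004,0.022,-0.18],
[0.001,-0.001,0.000,0.036,-0.013,0.022,-0.18],
[0.001,-0.001,0.000,0.057,-0.022,0.023,-0.18],
[0.001,-0.001,0.000,0.078,-0.031,0.023,-0.18],
[0.001,-0.001,0.000,0.098,-0.040,0.023,-0.18],
[0.001,-0.001,0.001,0.119,-0.049,0.023,-0.18],
[0.001,-0.001,0.005,0.140,-0.058,0.023,-0.18],
[0.001,-0.001,0.009,0.162,-0.067,0.023,-0.18],
[0.001,-0.001,0.011,0.173,-0.072,0.023,-0.18]
```

Emit:
{"name": "apply_moves", "arguments": {
  "plan": [
    [[0, 0, 0, -0.02, 0, 0.002, 1], [0, 0, 0, -0.026, 0, 0.01, -0.18], [0, 0, 0, -0.026, 0, 0.022, -0.18], [0, 0, 0, -0.026, 0, 0.022, -0.18], [0, 0, 0, -0.026, 0, 0.022, -0.18], [0, 0, 0, -0.015, -0.002, 0.022, -0.18], [0, 0, 0, 0.005, -0.005, 0.022, -0.18], [0, 0, 0, 0.025, -0.01, 0.022, -0.18], [0, 0, 0, 0.045, -0.017, 0.022, -0.18], [0, 0, 0, 0.065, -0.026, 0.022, -0.18], [0, 0, 0, 0.085, -0.034, 0.022, -0.18], [0, 0, 0, 0.095, -0.039, 0.022, -0.18]]
  ]
}}

```text
clock: 27.17
tcp_pos: [0.6982, -0.01, 0.0116]
orientation: [-1.326, -2.846, -0.004]
contact_force: [1.3, -1.3, -0.7]
grip_width: 0.0502
```

```bash
python3 - <<'E'
from h import *
def scap(x,y):
    f=grab('scene'); hsv=cv2.cvtColor(f['pixels'],cv2.COLOR_BGR2HSV); m=cv2.inRange(hsv,(100,120,30),(130,255,255))
    u,v=np.int32(proj(f,(x,y,.055))); k=np.zeros_like(m); cv2.circle(k,(u,v),22,255,-1); ys,xs=np.nonzero(m&k); print((u,v),xs.min(),xs.max(),ys.min(),ys.max())
o=r.get_obs(); p=np.array(o['tcp_pos'][:2]); h=np.array((-.643,.766)); c=p+.047*h; print(c)
scap(*c)
A=seg([(*c,-40),(.640,.043,-38),(.622,.062,-25),(.618,.09,-8),(.6185,.12,2)])
print(len(A))
rows([tool(a[:2],a[2],.047,.012,0) for a in A],-.18)
E
```

```text
[0.66793423 0.02601295]
(np.int32(323), np.int32(205)) 309 336 202 215
13
t 27.22 tcp [ 0.6976 -0.0097  0.0115] F [-0.3 -0.1  0.2] w 0.0503
[0.000,-0.001,0.003,0.020,-0.008,-0.001,-0.18],
[0.000,-0.001,0.006,0.041,-0.016,-0.001,-0.18],
[0.000,-0.001,0.009,0.063,-0.024,-0.001,-0.18],
[0.000,-0.001,0.021,0.085,-0.033,-0.001,-0.18],
[0.000,-0.001,0.045,0.108,-0.044,-0.001,-0.18],
[0.000,-0.001,0.070,0.132,-0.054,-0.001,-0.18],
[0.000,-0.001,0.097,0.156,-0.059,-0.001,-0.18],
[-0.000,-0.001,0.127,0.179,-0.058,-0.001,-0.18],
[-0.000,-0.001,0.158,0.202,-0.056,-0.001,-0.18],
[-0.000,-0.001,0.183,0.226,-0.051,-0.000,-0.18],
[-0.000,-0.001,0.200,0.246,-0.042,-0.000,-0.18],
[-0.000,-0.001,0.217,0.267,-0.032,-0.000,-0.18],
[-0.000,-0.001,0.233,0.288,-0.022,-0.000,-0.18]
```

Emit:
{"name": "apply_moves", "arguments": {
  "plan": [
    [[0, 0, 0.003, 0.015, -0.006, 0, -0.18], [0, 0, 0.006, 0.034, -0.014, 0, -0.18], [0, 0, 0.008, 0.054, -0.021, 0, -0.18], [0, 0, 0.015, 0.075, -0.029, 0, -0.18], [0, 0, 0.033, 0.096, -0.039, 0, -0.18], [0, 0, 0.056, 0.118, -0.048, 0, -0.18], [0, 0, 0.08, 0.14, -0.056, 0, -0.18], [0, 0, 0.107, 0.163, -0.059, 0, -0.18], [0, 0, 0.135, 0.185, -0.058, 0, -0.18], [0, 0, 0.163, 0.207, -0.056, 0, -0.18], [0, 0, 0.187, 0.23, -0.05, 0, -0.18], [0, 0, 0.2, 0.243, -0.044, 0, -0.18]]
  ]
}}

```text
clock: 28.22
tcp_pos: [0.6215, 0.0532, 0.0114]
orientation: [-2.145, -2.29, -0.001]
contact_force: [-0.6, -1.8, 1.4]
grip_width: 0.0505
```

```bash
python3 - <<'E'
from h import *
try: track('b',.055,(.618,.10),30)
except Exception as e: print(e)
f=grab('scene'); hsv=cv2.cvtColor(f['pixels'],cv2.COLOR_BGR2HSV); m=cv2.inRange(hsv,(100,120,30),(130,255,255))
u,v=np.int32(proj(f,(.618,.1,.055))); k=np.zeros_like(m); cv2.circle(k,(u,v),22,255,-1); ys,xs=np.nonzero(m&k); print((u,v),xs.min(),xs.max(),ys.min(),ys.max())
A=seg([(.618,.100,-5),(.6187,.12,2),(.621,.185,2)])
print(len(A))
rows([tool(a[:2],a[2],.047,.012,0) for a in A],-.18)
E
```

```text
circ [0.5936 0.0806] diam 0.0307 ell [0.5928 0.0784] [0.018 0.031]
(np.int32(294), np.int32(204)) 279 308 200 215
9
t 28.32 tcp [0.6218 0.054  0.0113] F [ 0.  -0.9 -0.5] w 0.0507
[-0.001,-0.001,0.012,0.020,-0.004,-0.002,-0.18],
[-0.001,-0.001,0.030,0.043,-0.008,-0.002,-0.18],
[-0.001,-0.001,0.034,0.066,-0.007,-0.001,-0.18],
[-0.001,-0.001,0.034,0.088,-0.004,-0.001,-0.18],
[-0.001,-0.001,0.034,0.110,-0.002,-0.001,-0.18],
[-0.001,-0.001,0.034,0.133,0.000,-0.001,-0.18],
[-0.001,-0.001,0.034,0.155,0.003,-0.001,-0.18],
[-0.001,-0.001,0.034,0.178,0.005,-0.001,-0.18],
[-0.001,-0.001,0.034,0.200,0.008,-0.001,-0.18]
```

Emit:
{"name": "apply_moves", "arguments": {
  "plan": [
    [[0, 0, 0.01, 0.016, -0.004, 0, -0.18], [0, 0, 0.026, 0.036, -0.007, 0, -0.18], [0, 0, 0.034, 0.058, -0.007, 0, -0.18], [0, 0, 0.034, 0.08, -0.005, 0, -0.18], [0, 0, 0.034, 0.102, -0.003, 0, -0.18], [0, 0, 0.034, 0.124, -0.001, 0, -0.18], [0, 0, 0.034, 0.146, 0.002, 0, -0.18], [0, 0, 0.034, 0.168, 0.004, 0, -0.18], [0, 0, 0.034, 0.186, 0.006, 0, -0.18], [0, 0, 0.034, 0.2, 0.008, 0, -0.18], [0, 0, 0.034, 0.204, 0.008, 0, -0.18]]
  ]
}}

```text
clock: 29.23
tcp_pos: [0.6208, 0.1358, 0.0117]
orientation: [-2.258, -2.18, -0.003]
contact_force: [0.5, -1.0, -0.8]
grip_width: 0.0506
```

```bash
python3 - <<'E'
from h import *
try: track('b',.055,(.621,.185),30)
except Exception as e: print(e)
c=(.621,.183)
rows([tool(c,2,.065,.02,0),tool(c,2,.075,.2,0),tool(c,2,.4,.25,0)],-.18)
E
```

```text
circ [0.5945 0.1738] diam 0.037 ell [0.5941 0.1727] [0.03  0.036]
t 29.28 tcp [0.6208 0.1354 0.0118] F [-0.1 -0.2 -0.4] w 0.0507
[-0.000,-0.001,-0.000,-0.044,-0.004,-0.021,-0.18],
[-0.000,-0.001,-0.000,-0.067,-0.004,-0.471,-0.18],
[-0.000,-0.001,-0.000,-0.879,-0.004,-0.599,-0.18]
```

Retreat and verify.

Emit:
{"name": "apply_moves", "arguments": {
  "plan": [
    [[0, 0, 0, -0.044, 0, -0.02, -0.18], [0, 0, 0, -0.067, 0, -0.12, -0.18], [0, 0, 0, -0.067, 0, -0.471, -0.18], [0, 0, 0, -0.067, 0, -0.471, -0.18], [0, 0, 0, -0.067, 0, -0.471, -0.18], [0, 0, 0, -0.067, 0, -0.471, -0.18], [0, 0, 0, -0.879, 0, -0.6, -0.18], [0, 0, 0, -0.879, 0, -0.6, -0.18], [0, 0, 0, -0.879, 0, -0.6, -0.18], [0, 0, 0, -0.879, 0, -0.6, -0.18], [0, 0, 0, -0.879, 0, -0.6, -0.18], [0, 0, 0, -0.879, 0, -0.6, -0.18]]
  ]
}}

```text
clock: 30.28
tcp_pos: [0.6097, -0.1437, 0.2397]
orientation: [-2.262, -2.177, -0.003]
contact_force: [1.1, 0.0, -0.1]
grip_width: 0.0506
```

```bash
python3 - <<'E'
from h import *
rows([],0)
for k,z,n in(('b',.055,(.514,.187)),('b',.055,(.62,.187)),('w',.115,(.517,.28)),('w',.115,(.625,.28)),('w',.015,(.40,.3145))):
  try: track(k,z,n)
  except Exception as e: print(e)
f=grab('scene');g=grab('top')
cv2.imwrite('pics/s11.png',np.hstack([cv2.resize(f['pixels'][150:330,170:490],(400,225)).copy(),cv2.resize(g['pixels'][140:320,120:440],(400,225))]))
E
```

```text
t 30.28 tcp [ 0.6097 -0.1437  0.2397] F [ 1.1  0.  -0.1] w 0.0506

circ [0.5136 0.1838] diam 0.0865 ell [0.5135 0.1846] [0.082 0.085]
circ [0.6218 0.1809] diam 0.0853 ell [0.622  0.1813] [0.079 0.084]
circ [0.5186 0.2814] diam 0.0884 ell [0.5173 0.2819] [0.08  0.084]
circ [0.6251 0.2785] diam 0.0843 ell [0.6252 0.2786] [0.079 0.083]
circ [0.4002 0.3149] diam 0.0563 ell [0.3998 0.3149] [0.052 0.054]
```

View pics/s11.png

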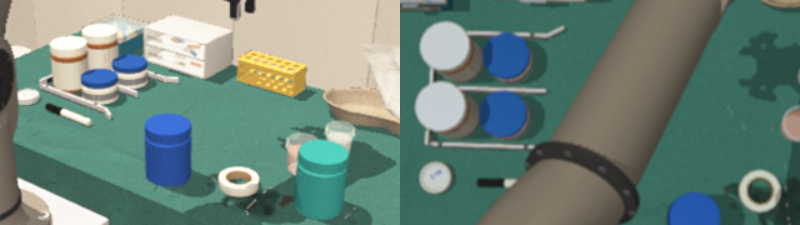

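```bash
python3 - <<'E'
from h import *
f=grab('scene'); a=cv2.imread('pics/scene1.png')
for n,p,R in [('roll',(.375,-.29,.01),24),('pink',(.496,-.356,.034),20),('clear',(.591,-.389,.033),20),('lid',(.4,.3145,.01),14),('marker',(.387,.167,.01),24)]:
    u,v=np.int32(proj(f,p)); s=np.s_[v-R:v+R,u-R:u+R]
    (dx,dy),q=cv2.phaseCorrelate(cv2.cvtColor(a[s],6).astype(np.float32),cv2.cvtColor(f['pixels'][s],6).astype(np.float32)); print(n,round(dx,2),round(dy,2),round(q,2))
o=r.get_obs();print(o['clock'],np.round(o['qvel'],3).tolist()); r.hand_in()
E
```

```text
roll 0.1 -0.04 0.86
pink 0.38 0.15 0.59
clear -0.04 0.01 0.9
lid 0.02 -0.06 1.02
marker 0.01 0.11 0.74
30.6833 [-0.009, 0.003, 0.001, -0.002, 0.002, -0.002, 0.0]
the job is handed in; nothing more can be done
```

All four jars stand upright inside the frame, and I handed the job in at 30.7 s of the 72 s allowed. I pushed the tall jars to the closed ends first, one per lane, then slid a short jar in behind each.

**Tall jars:** they ended at about (0.625, 0.279) and (0.517, 0.282). Each push stopped when the wrist force rose to about 8–10 N against the end wall.

**Short jars:** they ended at about (0.622, 0.181) and (0.514, 0.185). Each has a gap of about 10 mm to the tall jar ahead of it. Their rear edges are about 20 mm inside the open end, which I measured at y ≈ 0.11–0.12.

**Bystanders:** comparing the scene view before and after, the roll, clear cup, lid and marker shifted by no more than about 0.1 px. The pink cup read 0.4 px at weaker correlation (0.59), and the patch borders where a tall jar had stood, so I took it as unmoved.

**What did not go to plan:**
- While pushing the first tall jar, the leaning hand nudged the far short jar about 4.5 cm.
- The near short jar also shifted about 1 cm during the second tall push.
- Both stayed upright and were later loaded normally.
- The forces from these nudges were not measured separately. Wrist readings, taken only at the end of each move, never went above about 11 N.
- My views ran slightly past the picture budget, at 12.

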